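# Load the insulation test station

## Robot

A 6-joint arm with a two-finger parallel gripper is mounted at the origin on the work surface. World frame = base frame: x ahead of the robot, y to its left, z up, the work surface at z = 0. Lengths are in m, angles in degrees, forces in N, time in s.
With the tool pointing down it reaches from about 0.375 to 0.9 m from the base axis. Payload 3.1 kg.
Tool frame: the origin (TCP) lies at the very end of the fingers, on their centre line; the grasp point (between the pads) lies 19 mm behind it; x points along the fingers, z is the direction in which the jaws open and shut, and the axes are right-handed (so a half turn about x gives the same grasp; the last joint's range is limited). The gripper opens to 87 mm and grips with 3 to 60 N. Pads are 19 mm wide; open, the fingers measure 117 mm over their backs; the gripper's body (75 mm by 190 mm) begins 51 mm behind the grasp point.
Start: joints at [53.543, 30.224, 82.088, -0, 67.689, -10.227], TCP at [0.276, 0.561, 0.223] pointing down, gripper open.
Joint ranges: [-176.69, 176.69], [-43.24, 126.21], [12.49, 139.97], [-82, 262], [0, 151.66], [-163.58, 163.58]. Speed limits (degrees/s): [159.86, 159.86, 180, 180, 180, 180].

## Interface

Orientations are given as a 3x3 rotation matrix whose columns are the frame's x, y, z axes.
In Python, from rig import bot gives the robot as it stands.
- The arm moves only by the tool send_rows, never from a script. Its arguments are lists of equal length, an entry for each row: "fingers": the opening, from 0 (shut) to 1 (fully open); "dp": the shift along the world's x, y, z in mm, a list of three; "turn": the turn, a rotation vector about the world's x, y, z in rad, a list of three. In form: {"fingers": [fingers, ...], "dp": [[tx, ty, tz], ...], "turn": [[rx, ry, rz], ...]}. A call has 1 to 10 rows; each row is the pose to reach, as a shift and turn from the pose measured when the call began; what a row does not reach only later rows make up. A row lasts 1/12 s, in which the tool goes at most 41.7 mm and 7.16 degrees, less where a joint would pass 70% of its speed; a pose out of reach is approached as far as the arm can. A call with a gripper value outside its range is refused whole. The fingers move at their own pace and stop on an object; the grip force is fixed at half the most. Time passes only in rows, so rows that repeat a pose let the fingers close. It gives the time, the measured TCP pose, the force and the opening at its end, in the units of the state.
- bot.read_state(): the state, without advancing time (a new reading comes with each control period).
- bot.capture(name): name is "scene" or "top"; returns a dict with "img" (420x560x3 uint8, blue, green, red), "z_map" (420x560 float32, m along the optical axis (not along the pixel's ray), 0 where there is no reading), "mtx" (3x3 intrinsics, pixels), "origin" and "orientation" of the camera in the world. Camera axes: x right, y up, looking along -z (the intrinsics and any distortion apply to the point x, -y, -z); pixel columns grow to the right and rows downward; lengths in m; the calibration is good to about 2 mm. A picture is of the moment at which its call begins.
- bot.hand_in(): hands the job in, once; it reports no verdict.
The state is a dict: "time_s": time; "joint_positions": joint angles; "qvel": joint speeds; "tau": joint torques, N m; "position": TCP position; "tcp_rot": TCP orientation; "force": force on the tool from outside, world axes, zero at the start; "moment": the same for the moment, N m; "opening": opening from 0.0 (shut) to 1.0 (fully open).
Only numpy, scipy, OpenCV 4.12 (cv2) and the standard library are available. Lean on these libraries where they do the work, as an engineer would, in place of code of your own. Each camera call takes 0.05 s, during which the arm holds its last target.

## Task

Load the insulation test station: lift its clear cover right up, stand the thick capacitor in the round nest, the transformer in the long nest and the large square relay in the square nest, each flat on the floor of its nest and upright, then lower the cover fully closed. The slim capacitor and the small narrow relay are for another order: leave them standing where they are.

Things in the scene. Friction and masses are not known exactly. Their poses are not given: they have to be found in the camera images.
- capacitor_center (a point): The thick capacitor: dark grey upright can, 35 mm diameter, can 40 mm tall plus two small aluminium screw terminals on top (45 mm in all), silver ring near the top. Loose, 50 to 100 g. Point at its centre, 22.5 mm above its underside; z up.
- transformer_center (a point): Small open-frame transformer: steel foot plate 60 x 36 x 3 mm, dark steel core 52 x 20 mm, 40 mm tall, with an ochre winding block 32 x 34 mm around its middle (from 8.5 to 34.5 mm above the underside). Loose, 0.18 to 0.35 kg. Point at its centre, 20 mm above its underside; x along the 60 mm length, y across (the winding is 34 mm wide along y, with flat sides to grip), z up.
- relay_center (a point): The large square relay: clear dust cover on a black base, copper coil inside, 34 x 34 mm and 45 mm tall. Loose, 60 to 130 g. Point at its centre, 22.5 mm above its underside; x and y square to its sides, z up.
- slim_capacitor_center (a point): Look-alike, stays where it is: slim capacitor, the same build and height (45 mm) but 24 mm diameter. Loose. Point at its centre, 22.5 mm above its underside.
- small_relay_center (a point): Look-alike, stays where it is: small narrow relay, clear cover on a black base, 28 x 20 mm and 36 mm tall. Loose. Point at its centre, 18 mm above its underside.
- nest_round_floor (a point): Round nest: white round dish, 51 mm inside diameter, 59 mm outside, on the station's deck. Point: centre of the floor (upper face), 50 mm above the table; z up, x along the station depth towards the hinge, y along its width. Floor 5 mm thick on the station deck; the 4 mm wall rises 8 mm above the floor. The three nests stand side by side along y about 80 mm apart, in any order.
- nest_long_floor (a point): Long nest: white oblong dish, inside 76 mm along x by 52 mm along y. Point: centre of the floor (upper face), 50 mm above the table; z up, x along the station depth towards the hinge, y along its width. Floor 5 mm thick on the station deck; the 4 mm wall rises 8 mm above the floor. 
- nest_square_floor (a point): Square nest: white square dish, inside 50 x 50 mm. Point: centre of the floor (upper face), 50 mm above the table; z up, x along the station depth towards the hinge, y along its width. Floor 5 mm thick on the station deck; the 4 mm wall rises 8 mm above the floor. 
- cover (a joint): Angle of the clear cover, rad: 0 closed, growing as its front (handle side) swings up and back, end stop 1.75. Stiff friction hinge: stays where left, about 4 N at the handle to move. May start ajar (to 0.25). Cover 130 mm deep, 260 wide, 68 high above the deck, open below; hinge axis along the rear of the deck, 45 mm above the table. From 1.6 rad on it stands wholly behind its hinge line.
- cover_handle (a point): Middle of the cover handle: black round bar, 10 mm diameter, 120 mm long, 38 mm out from the front face, 18 mm below the cover top, 95 mm above the table when closed. Frame turns with the cover: closed, x points level from handle to hinge, y along the bar, z up; open 90 degrees, x points down. In this frame the hinge axis (parallel to y) is at x = +168 mm, z = -50 mm.

How it is judged (in metres and radians):
On the way, in this order (a step that is already met when the one before it is completed fails the run):
1. the cover is lifted right up (value of joint cover above 1.2 rad), for 0.2 s.
2. all three parts stand in their own nests (horizontal distance between capacitor_center and nest_round_floor below 0.014 m and z of capacitor_center in the frame of nest_round_floor between 0.0185 and 0.0265 m and angle between each of capacitor_center, transformer_center, relay_center's own z axis and vertical below 0.12 rad and horizontal distance between transformer_center and nest_long_floor below 0.014 m and z of transformer_center in the frame of nest_long_floor between 0.016 and 0.024 m and horizontal distance between relay_center and nest_square_floor below 0.014 m and z of relay_center in the frame of nest_square_floor between 0.0185 and 0.0265 m), for 0.2 s.
At the end, for the whole second after the job is handed in: Thick capacitor in the round nest, transformer in the long, large relay in the square: within 14 mm of its centre, within 4 mm of its floor, upright (0.12 rad), at rest; cover closed (below 0.05 rad); slim capacitor and small relay upright within 30 mm of their start; all released (all of step 2 and linear speed of each of capacitor, transformer, relay below 0.02 m/s and distance of each of slim_capacitor_center, small_relay_center from where it was at the start of the episode below 0.03 m and angle between each of slim_capacitor_center, small_relay_center's own z axis and vertical below 0.2 rad and value of joint cover below 0.05 rad); the robot touches nothing.
It fails at once if a look-alike is moved by more than 30 mm (distance of any of slim_capacitor_center, small_relay_center from where it was at the start of the episode above 0.03 m).
It also fails if it takes over 131 s, if anything falls off the work surface, if the arm or the gripper's body presses on something with over 40 N, if the wrist force passes 120 N, or if a joint passes its speed limit or range.

## Working session

There is one attempt and no reset: what is moved stays moved. The work goes in short steps, Python scripts to look and compute and a tool call to move; the robot and the scene stay as the last step left them, time stands still between calls to the robot, and variables do not carry over. Pictures are saved under pics/ and viewed, and the job is handed in when it is done.

Besides the shell and the picture viewer there is one more tool, called after "Emit:" as name(argument=value, ...) on one line, values as JSON. send_rows: Moves the arm, as the interface text tells. Its arguments: {"type":"object","properties":{"fingers":{"type":"array","items":{"type":"number"}},"dp":{"type":"array","items":{"type":"array","items":{"type":"number"}}},"turn":{"type":"array","items":{"type":"array","items":{"type":"number"}}}},"required":["fingers","dp","turn"]}

```bash
mkdir -p pics; ls
python3 - <<'E'
from rig import bot
import cv2,numpy as np
s=bot.read_state()
for k,v in s.items(): print(k,np.round(v,3).tolist())
for n in("scene","top"):
    c=bot.capture(n); cv2.imwrite(f"pics/{n}0.png",c["img"]); np.savez(f"{n}0.npz",**c)
    print(n,c["mtx"].tolist(),np.round(c["origin"],4),np.round(c["orientation"],4).tolist(), [k for k in c])
E
```

```text
pics
time_s 0.0
joint_positions [53.545, 30.28, 82.157, -0.0, 67.687, -10.227]
qvel [0.003, 0.002, 0.055, 0.109, 0.052, -0.008]
tau [0.001, -44.004, -17.659, 0.063, 0.058, -0.0]
position [0.276, 0.56, 0.222]
tcp_rot [[-0.001, -0.897, 0.442], [-0.002, 0.442, 0.897], [-1.0, 0.0, -0.002]]
force [-0.867, 0.087, 0.808]
moment [-0.022, -0.006, 0.007]
opening 0.998
scene [[391.0661124341789, 0.0, 280.5082627110584], [0.0, 391.0661124341789, 207.28445231042969], [0.0, 0.0, 1.0]] [ 1.1088 -0.0558  0.6063] [[0.0951, -0.682, 0.7252], [0.9955, 0.0648, -0.0696], [0.0005, 0.7285, 0.685]] ['img', 'z_map', 'mtx', 'origin', 'orientation']
top [[445.5509638147094, 0.0, 288.4506763202178], [0.0, 445.5509638147094, 216.33849309523657], [0.0, 0.0, 1.0]] [ 0.3699 -0.0317  0.9583] [[-0.0129, 0.9843, -0.1762], [-0.999, -0.0202, -0.0398], [-0.0427, 0.1755, 0.9836]] ['img', 'z_map', 'mtx', 'origin', 'orientation']
```

View pics/scene0.png

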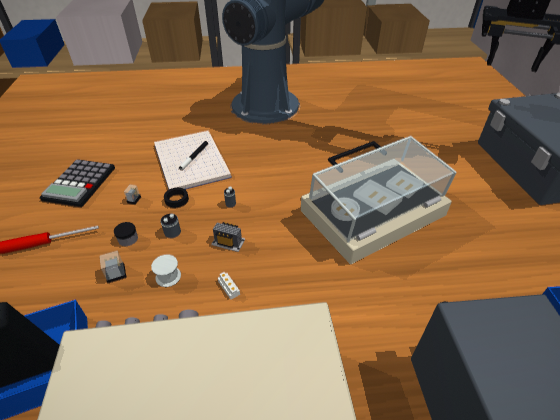

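View pics/top0.png

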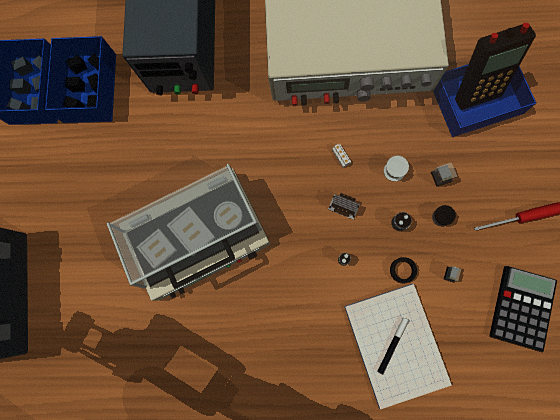

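```bash
cat > h.py <<'E'
import numpy as np,cv2
from rig import bot
def cap(n):
    return bot.capture(n)
def load(f): return dict(np.load(f))
def world(c,uv,z=None,depth=None):
    """pixels Nx2 -> world; with z: intersect plane z; else use depth map"""
    uv=np.atleast_2d(np.array(uv,float)); K=c["mtx"]
    d=np.stack([(uv[:,0]-K[0,2])/K[0,0],-(uv[:,1]-K[1,2])/K[1,1],-np.ones(len(uv))],1)@c["orientation"].T
    if z is not None: t=(z-c["origin"][2])/d[:,2]
    else: t=c["z_map"][uv[:,1].astype(int),uv[:,0].astype(int)]
    return c["origin"]+d*t[:,None]
def proj(c,P):
    q=(np.atleast_2d(P)-c["origin"])@c["orientation"]; K=c["mtx"]
    return np.stack([K[0,0]*q[:,0]/-q[:,2]+K[0,2],K[1,1]*-q[:,1]/-q[:,2]+K[1,2]],1)
def cloud(c):
    h,w=c["z_map"].shape; u,v=np.meshgrid(np.arange(w),np.arange(h))
    P=world(c,np.stack([u.ravel(),v.ravel()],1)); return P.reshape(h,w,3)
def crop(c,x0,y0,x1,y1,f,name): 
    cv2.imwrite(name,cv2.resize(c["img"][y0:y1,x0:x1],None,fx=f,fy=f,interpolation=cv2.INTER_CUBIC))
E
python3 - <<'E'
from h import *
t=load("top0.npz"); s=load("scene0.npz")
crop(t,310,130,480,300,3.5,"pics/tparts.png")
crop(t,90,150,290,310,4,"pics/tstat.png")
crop(s,80,160,280,310,4,"pics/sparts.png")
crop(s,290,120,470,270,4,"pics/sstat.png")
P=cloud(t)
for n,b in dict(trans=(325,190,365,222),cap=(388,208,416,236),relay=(430,160,462,190),srel=(440,262,466,286),slim=(333,248,357,270)).items():
    Q=P[b[1]:b[3],b[0]:b[2]].reshape(-1,3); 
    for lo,hi in((.02,.06),(.03,.06),(.042,.06)):
        m=(Q[:,2]>lo)&(Q[:,2]<hi)
        if m.sum(): print(n,lo,m.sum(),Q[m].mean(0).round(4),Q[m].min(0).round(4),Q[m].max(0).round(4))
E
```

```text
trans 0.02 386 [ 0.5588 -0.1127  0.0393] [ 0.5375 -0.1401  0.0205] [ 0.5825 -0.0863  0.0451]
trans 0.03 362 [ 0.5595 -0.113   0.0402] [ 0.5375 -0.1401  0.0311] [ 0.5825 -0.0863  0.0451]
trans 0.042 91 [ 0.559  -0.1147  0.043 ] [ 0.5423 -0.1401  0.042 ] [ 0.5774 -0.0863  0.0451]
cap 0.02 255 [ 0.5205 -0.2288  0.0409] [ 0.5049 -0.248   0.0202] [ 0.539  -0.2133  0.0507]
cap 0.03 235 [ 0.5211 -0.2294  0.0421] [ 0.505  -0.248   0.0307] [ 0.539  -0.2134  0.0507]
cap 0.042 125 [ 0.5214 -0.2297  0.0441] [ 0.5068 -0.2472  0.042 ] [ 0.5381 -0.2145  0.0507]
relay 0.02 331 [ 0.6195 -0.3238  0.0429] [ 0.6014 -0.3458  0.0203] [ 0.6417 -0.3056  0.0512]
relay 0.03 295 [ 0.6203 -0.3247  0.045 ] [ 0.6019 -0.3455  0.0304] [ 0.6417 -0.3056  0.0512]
relay 0.042 253 [ 0.6213 -0.326   0.0465] [ 0.602  -0.3455  0.0421] [ 0.6417 -0.307   0.0512]
srel 0.02 163 [ 0.4107 -0.3278  0.0357] [ 0.3956 -0.3412  0.0211] [ 0.4264 -0.3164  0.0426]
srel 0.03 143 [ 0.4106 -0.3286  0.0372] [ 0.3956 -0.3412  0.0306] [ 0.4258 -0.317   0.0426]
srel 0.042 1 [ 0.4172 -0.3388  0.0426] [ 0.4172 -0.3388  0.0426] [ 0.4172 -0.3388  0.0426]
slim 0.02 119 [ 0.4441 -0.1078  0.042 ] [ 0.433  -0.1198  0.0214] [ 0.4557 -0.0971  0.049 ]
slim 0.03 115 [ 0.4443 -0.1081  0.0426] [ 0.433  -0.1198  0.0339] [ 0.4557 -0.0971  0.049 ]
slim 0.042 61 [ 0.4446 -0.1077  0.0449] [ 0.4348 -0.1195  0.042 ] [ 0.4554 -0.0972  0.049 ]
```

View pics/tparts.png

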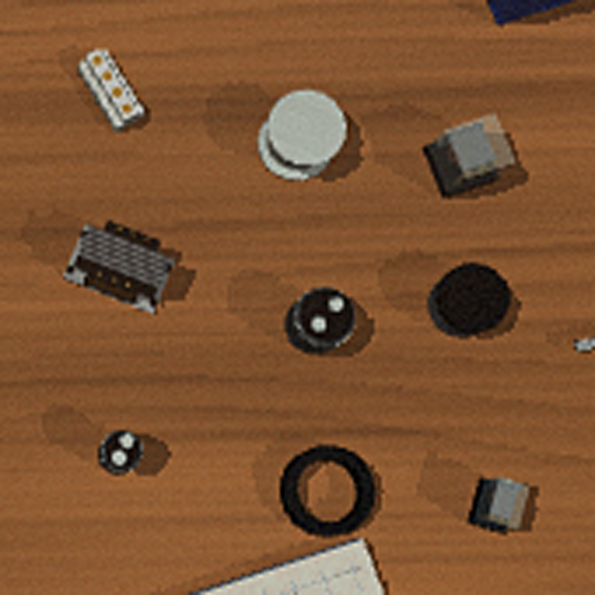

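View pics/tstat.png

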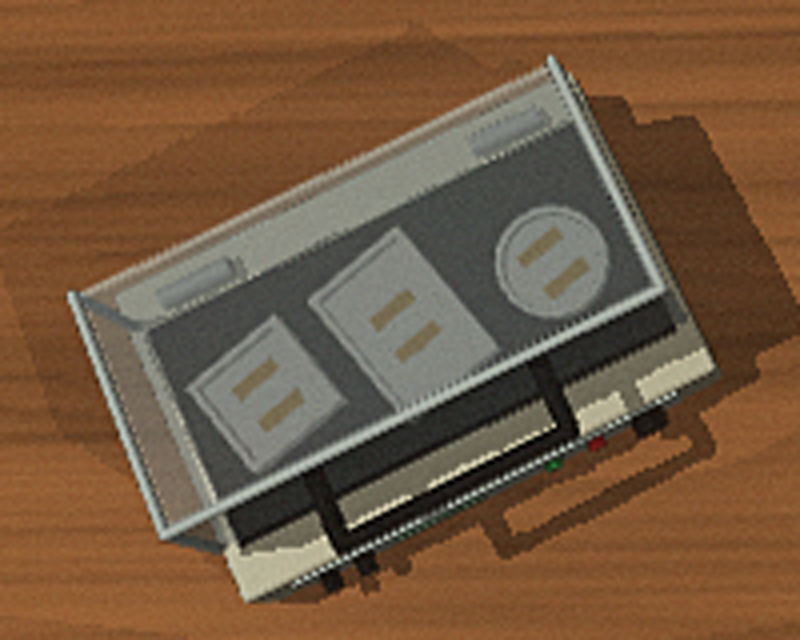

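View pics/sparts.png

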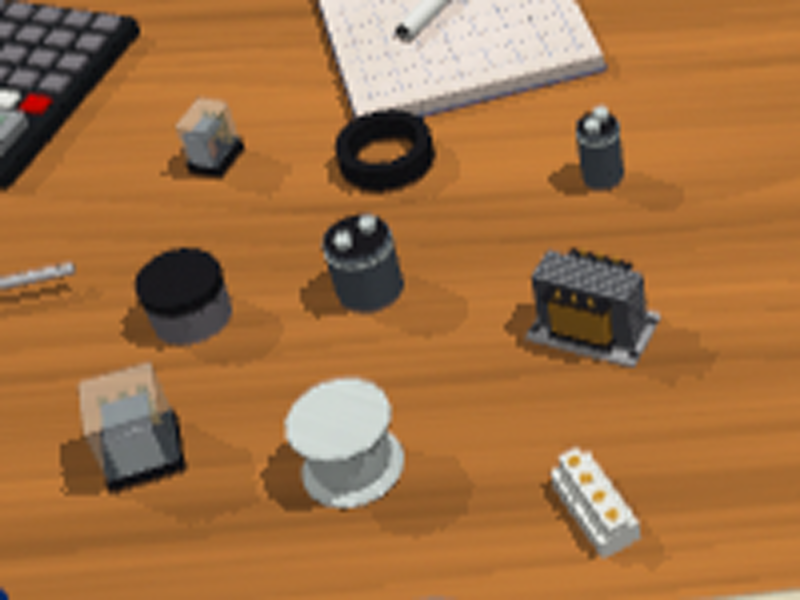

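View pics/sstat.png

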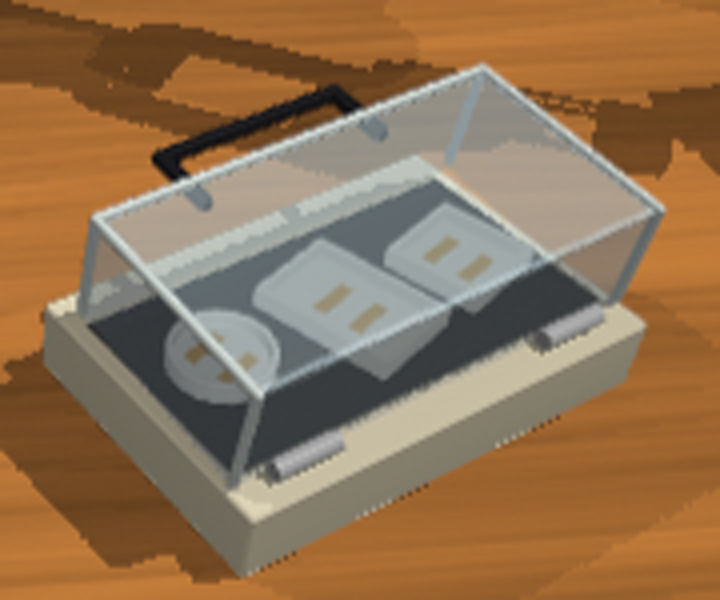

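Run:
```python
from h import *
t=load("top0.npz"); s=load("scene0.npz")
def P3(c): # projection matrix for cv2
    F=np.diag([1,-1,-1.]); R=F@c["orientation"].T
    return c["mtx"]@np.hstack([R,(-R@c["origin"])[:,None]])
def tri(a,b):
    X=cv2.triangulatePoints(P3(t),P3(s),np.array(a,float).T,np.array(b,float).T); X=(X[:3]/X[3]).T
    return X, np.linalg.norm(proj(t,X)-a,axis=1)
o=lambda L,x,y:[(x+u/4,y+v/4) for u,v in L]
T=o([(345,545),(575,435),(200,283),(510,132),(75,295),(165,535),(660,290),(552,60)],90,150)
S=o([(335,90),(158,158),(570,328),(305,456),(662,210),(482,68),(97,217),(262,395)],290,120)
X,e=tri(T,S); print(np.c_[X,e].round(4))
print("depth top",world(t,T).round(3).tolist()); 
bar=o([(400,520),(460,490),(520,462)],90,150); print(world(t,bar).round(4))
bar=o([(200,140),(245,124),(290,107)],290,120); print(world(s,bar).round(4))
Pc=cloud(t)[225:310,150:260].reshape(-1,3)
Pt=cloud(t)
```

```text
[[0.3917 0.2205 0.1098 1.2611]
 [0.4421 0.1108 0.1074 1.045 ]
 [0.5309 0.3205 0.0465 1.0304]
 [0.6085 0.157  0.0472 1.0136]
 [0.515  0.3578 0.1104 1.0356]
 [0.3971 0.3017 0.1229 0.8169]
 [0.509  0.0672 0.1235 0.6415]
 [0.6279 0.123  0.1117 0.8804]]
depth top [[0.391, 0.216, 0.116], [0.441, 0.107, 0.116], [0.518, 0.291, 0.117], [0.591, 0.141, 0.114], [0.513, 0.352, 0.118], [0.397, 0.299, 0.126], [0.508, 0.066, 0.127], [0.625, 0.12, 0.119]]
[[0.4024 0.1906 0.1148]
 [0.4159 0.1616 0.1177]
 [0.4286 0.1332 0.1177]]
[[0.4356 0.137  0.113 ]
 [0.4252 0.1638 0.1144]
 [0.4103 0.1926 0.1134]]
```

Emit:
send_rows(fingers=[0.3,0.3,0.3,0.3,0.3,0.3,0.3,0.3,0.3,0.3], dp=[[14,-39,0],[28,-79,0],[42,-118,0],[56,-157,0],[70,-197,0],[85,-236,0],[99,-276,0],[113,-315,0],[127,-355,0],[141,-394,-10]], turn=[[0,0,-0.07],[0,0,-0.14],[0,0,-0.21],[0,0,-0.28],[0,0,-0.35],[0,0,-0.42],[0,0,-0.49],[0,0,-0.56],[0,0,-0.62],[0,0,-0.67]])

```text
time_s: 0.93
position: [0.417, 0.1674, 0.2135]
tcp_rot: [[0.001, -0.426, 0.905], [-0.0, 0.905, 0.426], [-1.0, -0.001, 0.001]]
force: [1.1, 1.0, 0.1]
opening: 0.343
```

Run:
```python
from h import *
t=cap("top"); s=cap("scene")
st=bot.read_state(); print(st["position"],st["opening"])
a=cv2.resize(t["img"][150:310,100:260],(400,400),interpolation=cv2.INTER_CUBIC); b=cv2.resize(s["img"][60:220,290:450],(400,400),interpolation=cv2.INTER_CUBIC)
cv2.imwrite("pics/a1.png",np.hstack([a,b]))
```

```text
[0.41760518 0.1641732  0.21167736] 0.31585252258839114
```

View pics/a1.png

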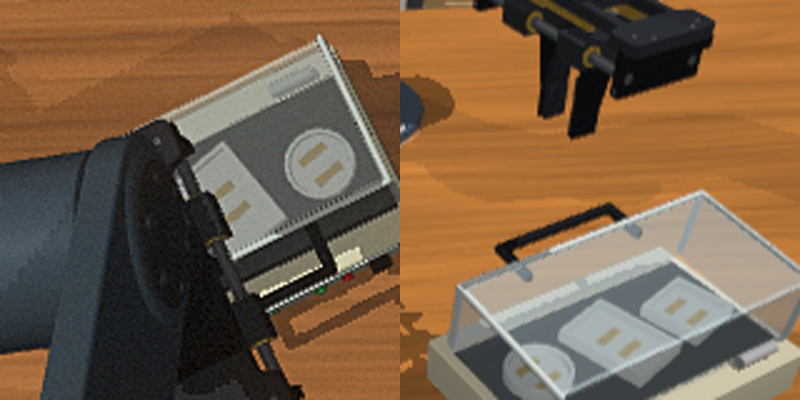

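The view shows the open fingers above the middle of the handle bar (bar from about (500,250) to (610,210) in the right pane), with the jaws running across it. Descending.

Emit:
send_rows(fingers=[0.3,0.3,0.3,0.3,0.3,0.3,0.3,0.3,0.3], dp=[[0,1,-25],[0,1,-50],[0,1,-70],[0,2,-85],[0,2,-97],[0,2,-107],[0,2,-115],[0,2,-120],[0,2,-120]], turn=[[0,0,0],[0,0,0],[0,0,0],[0,0,0],[0,0,0],[0,0,0],[0,0,0],[0,0,0],[0,0,0]])

```text
time_s: 1.78
position: [0.4169, 0.1665, 0.0908]
tcp_rot: [[-0.004, -0.421, 0.907], [-0.003, 0.907, 0.421], [-1.0, -0.001, -0.005]]
force: [0.2, -0.1, 0.6]
opening: 0.3
```

Emit:
send_rows(fingers=[0.0,0.0,0.0,0.0,0.0,0.0], dp=[[0,0,0],[0,0,0],[0,0,0],[0,0,0],[0,0,0],[0,0,0]], turn=[[0,0,0],[0,0,0],[0,0,0],[0,0,0],[0,0,0],[0,0,0]])

```text
time_s: 2.28
position: [0.4188, 0.1672, 0.0914]
tcp_rot: [[0.0, -0.421, 0.907], [-0.001, 0.907, 0.421], [-1.0, -0.001, -0.0]]
force: [2.8, 4.1, 0.3]
opening: 0.103
```

Run:
```python
import numpy as np
f=lambda a:np.array([-168*np.cos(a)+50*np.sin(a),50*np.cos(a)+168*np.sin(a)])
def tab(a0,a1,n):
    for a in np.linspace(a0,a1,n+1)[1:]:
        d=f(a)-f(a0); print(round(a,2),np.round([d[0]*.906,d[0]*.423,d[1]]).astype(int).tolist())
tab(.09,.69,10);print();tab(.69,1.68,10)
```

```text
0.15 [4, 2, 10]
0.21 [8, 4, 19]
0.27 [13, 6, 28]
0.33 [18, 8, 37]
0.39 [24, 11, 45]
0.45 [30, 14, 53]
0.51 [37, 17, 61]
0.57 [44, 20, 68]
0.63 [51, 24, 74]
0.69 [59, 28, 81]

0.79 [13, 6, 9]
0.89 [28, 13, 16]
0.99 [42, 20, 22]
1.09 [58, 27, 26]
1.18 [73, 34, 29]
1.28 [89, 42, 30]
1.38 [105, 49, 29]
1.48 [120, 56, 26]
1.58 [135, 63, 22]
1.68 [150, 70, 16]
```

Emit:
send_rows(fingers=[0,0,0,0,0,0,0,0,0,0], dp=[[4,2,10],[8,4,19],[13,6,28],[18,8,37],[24,11,45],[30,14,53],[37,17,61],[44,20,68],[51,24,74],[59,28,81]], turn=[[0,0,0],[0,0,0],[0,0,0],[0,0,0],[0,0,0],[0,0,0],[0,0,0],[0,0,0],[0,0,0],[0,0,0]])

```text
time_s: 3.12
position: [0.4733, 0.1933, 0.1712]
tcp_rot: [[-0.011, -0.422, 0.906], [-0.006, 0.907, 0.422], [-1.0, -0.001, -0.012]]
force: [-1.8, -3.9, -2.5]
opening: 0.102
```

Emit:
send_rows(fingers=[0,0,0,0,0,0,0,0,0,0], dp=[[14,7,10],[29,14,17],[44,21,23],[60,28,27],[76,36,30],[92,44,31],[108,51,30],[123,58,27],[138,65,23],[152,71,17]], turn=[[0,0,0],[0,0,0],[0,0,0],[0,0,0],[0,0,0],[0,0,0],[0,0,0],[0,0,0],[0,0,0],[0,0,0]])

```text
time_s: 3.95
position: [0.6239, 0.265, 0.1891]
tcp_rot: [[-0.015, -0.422, 0.906], [-0.005, 0.906, 0.422], [-1.0, 0.001, -0.015]]
force: [-3.3, 2.5, 6.6]
opening: 0.1
```

Run:
```python
from h import *
t=cap("top"); s=cap("scene")
st=bot.read_state(); print(st["position"],st["opening"],st["force"])
a=cv2.resize(t["img"][130:310,80:260],(400,400),interpolation=cv2.INTER_CUBIC); b=cv2.resize(s["img"][60:260,290:490],(400,400),interpolation=cv2.INTER_CUBIC)
cv2.imwrite("pics/a2.png",np.hstack([a,b]))
```

```text
[0.62644294 0.26611224 0.18791203] 0.10798160167557817 [2.05439137 5.19750208 1.21904607]
```

View pics/a2.png

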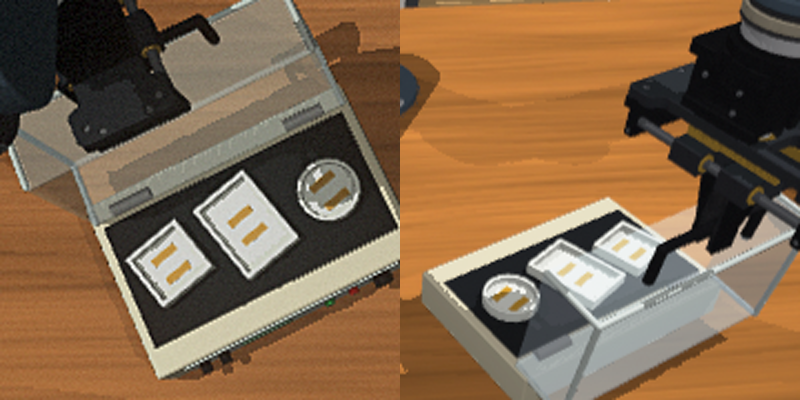

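Emit:
send_rows(fingers=[0.3,0.3,0.3,0.3,0.3,0.3,0.5,0.6,0.8,0.8], dp=[[0,0,0],[0,0,0],[0,0,0],[0,0,5],[0,0,25],[0,0,55],[0,0,85],[0,-30,100],[-20,-70,105],[-40,-110,105]], turn=[[0,0,0],[0,0,0],[0,0,0],[0,0,0],[0,0,0],[0,0,0],[0,0,0],[0,0,0],[0,0,0],[0,0,0]])

```text
time_s: 4.88
position: [0.5901, 0.1609, 0.2955]
tcp_rot: [[-0.005, -0.424, 0.906], [-0.004, 0.906, 0.424], [-1.0, -0.001, -0.006]]
force: [0.1, 0.5, 0.3]
opening: 0.518
```

Emit:
send_rows(fingers=[0.8,0.8,0.8,0.8,0.8,0.8,0.8], dp=[[-5,-40,0],[-10,-80,0],[-15,-120,0],[-20,-160,0],[-25,-200,0],[-30,-230,0],[-30,-250,0]], turn=[[0,0,0],[0,0,0],[0,0,0],[0,0,0],[0,0,0],[0,0,0],[0,0,0]])

```text
time_s: 5.47
position: [0.5583, -0.0925, 0.2961]
tcp_rot: [[-0.006, -0.421, 0.907], [-0.005, 0.907, 0.421], [-1.0, -0.002, -0.007]]
force: [-0.8, 0.2, -0.3]
opening: 0.798
```

Run:
```python
from h import *
t=cap("top"); s=cap("scene"); np.savez("top1.npz",**t); np.savez("scene1.npz",**s)
st=bot.read_state(); print(st["position"],st["joint_positions"])
cv2.imwrite("pics/t1.png",t["img"])
crop(t,80,110,280,300,4,"pics/a3.png"); crop(s,290,80,490,270,4,"pics/a4.png")
```

```text
[ 0.55947007 -0.09276853  0.2959747 ] [-20.50528106  21.3362022   85.13363527  -0.37370218  73.66165438
 -45.16967571]
```

View pics/t1.png

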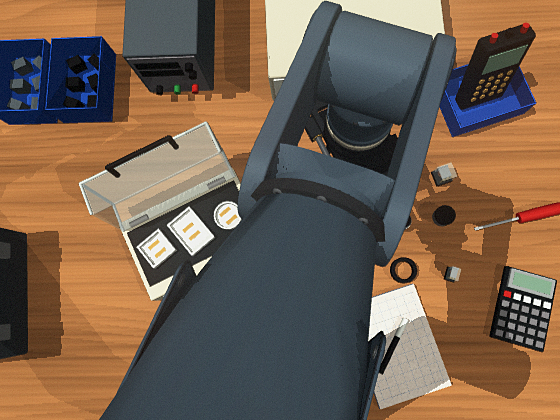

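View pics/a3.png

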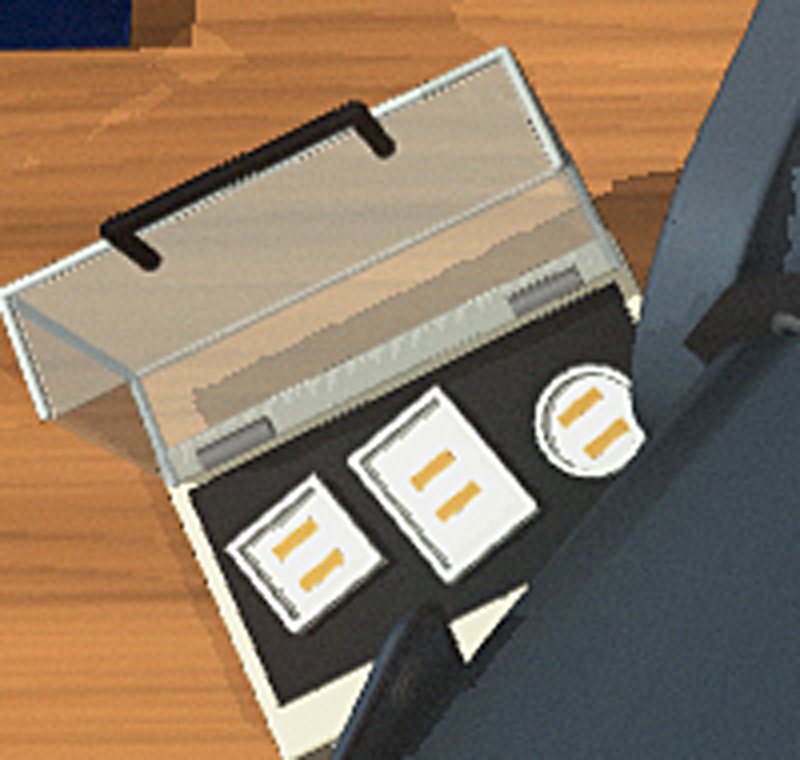

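View pics/a4.png

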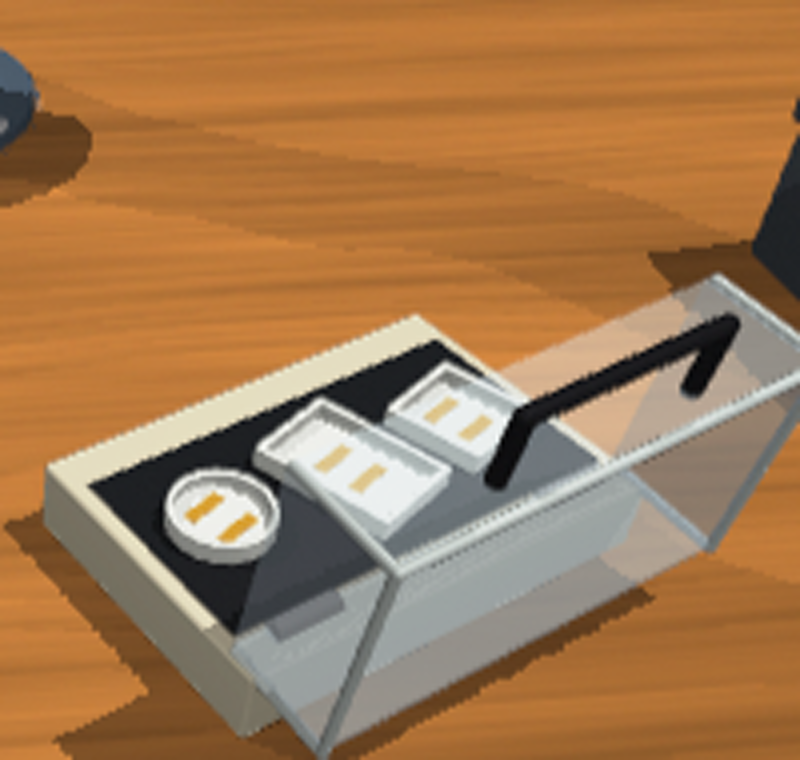

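```bash
cat > fit.py <<'E'
from h import *
from scipy.optimize import minimize
def box(l,w,z0,z1): return np.array([[a*l/2,b*w/2,z] for a in(-1,1) for b in(-1,1) for z in(z0,z1)])
def cyl(r,z0,z1):
    th=np.linspace(0,2*np.pi,40); return np.array([[r*np.cos(q),r*np.sin(q),z] for q in th for z in(z0,z1)])
SS=4
def sil(c,parts,p,shape):
    m=np.zeros((shape[0]*SS,shape[1]*SS),np.uint8); R=np.array([[np.cos(p[2]),-np.sin(p[2]),0],[np.sin(p[2]),np.cos(p[2]),0],[0,0,1]])
    for q in parts:
        uv=proj(c,q@R.T+[p[0],p[1],0]); 
        cv2.fillConvexPoly(m,cv2.convexHull(((uv+.5)*SS*16).astype(np.int32)),255,shift=4)
    return cv2.resize(m,(shape[1],shape[0]),interpolation=cv2.INTER_AREA)/255.
def fit(views,parts,p0,yaw=True,sc=(0.004,0.004,0.15)):
    """views: list of (cam,mask,valid)"""
    def cost(p):
        e=0
        for c,m,v in views:
            s=sil(c,parts,p,m.shape); e+=(np.abs(s-m)*v).sum()/m.sum()
        return e
    best=None
    for dy in ((0,.2,-.2,.4,-.4) if yaw else (0,)):
        x0=np.array(p0,float)+[0,0,dy]
        sx=np.vstack([x0]+[x0+np.eye(3)[i]*sc[i] for i in range(3 if yaw else 2)]) if yaw else None
        if yaw: r=minimize(cost,x0,method="Nelder-Mead",options=dict(initial_simplex=sx,xatol=1e-4,fatol=1e-4))
        else:
            r=minimize(lambda q:cost([q[0],q[1],0]),x0[:2],method="Nelder-Mead",options=dict(initial_simplex=np.array([x0[:2],x0[:2]+[.004,0],x0[:2]+[0,.004]]),xatol=1e-4,fatol=1e-4))
            r.x=np.r_[r.x,0]
        if best is None or r.fun<best.fun: best=r
    return best.x,best.fun
def hmask(c,zt,xy,rad):
    P=cloud(c); return ((P[...,2]>zt)&(np.hypot(P[...,0]-xy[0],P[...,1]-xy[1])<rad)&(P[...,2]<.1)).astype(float)
E
python3 - <<'E'
from fit import *
t=load("top0.npz"); s=load("scene0.npz")
z=.012
TR=[box(.052,.020,z,.040),box(.032,.034,z,.0345)]
M=dict(cap=([cyl(.0175,z,.040),],(.521,-.229),0,False),trans=(TR,(.559,-.113),np.radians(70),True),relay=([box(.034,.034,z,.045)],(.619,-.324),0,True),
 slim=([cyl(.012,z,.040)],(.444,-.108),0,False),srel=([box(.028,.020,z,.036)],(.411,-.328),0,True))
for n,(parts,xy,yw,hy) in M.items():
    vt=(t,hmask(t,z,xy,.06),1); vs=(s,hmask(s,z,xy,.06),1)
    for nm,v in(("top",[vt]),("scene",[vs]),("both",[vt,vs])):
        p,e=fit(v,parts,(*xy,yw),hy); print(n,nm,p[:2].round(4),np.degrees(p[2]).round(1),round(e,3))
E
```

```text
cap top [ 0.5221 -0.2307] 0.0 0.067
cap scene [ 0.5224 -0.2301] 0.0 0.057
cap both [ 0.522  -0.2304] 0.0 0.131
trans top [ 0.5612 -0.1132] 65.8 0.087
trans scene [ 0.5598 -0.1123] 66.3 0.072
trans both [ 0.5607 -0.1128] 66.0 0.182
relay top [ 0.6223 -0.3266] 18.7 0.091
relay scene [ 0.6221 -0.3261] 21.3 0.083
relay both [ 0.6221 -0.3263] 20.9 0.179
slim top [ 0.4453 -0.1085] 0.0 0.077
slim scene [ 0.445  -0.1074] 0.0 0.104
slim both [ 0.4449 -0.108 ] 0.0 0.209
srel top [ 0.4111 -0.3297] -17.9 0.121
srel scene [ 0.4117 -0.3287] -6.0 0.114
srel both [ 0.4113 -0.3292] -15.7 0.273
```

Run:
```python
from fit import *
t=load("top1.npz"); s=load("scene1.npz"); 
RO=[cyl(.0295,.045,.058)]; LO=[box(.084,.060,.045,.058)]; SQ=[box(.058,.058,.045,.058)]
def wm(c,xy,rad,cam):
    P=world(c,np.stack(np.meshgrid(np.arange(560),np.arange(420)),-1).reshape(-1,2),z=.055).reshape(420,560,3)
    g=c["img"].astype(int).mean(2); near=np.hypot(P[...,0]-xy[0],P[...,1]-xy[1])<rad
    k=(g>90)&near
    n,l,st,_=cv2.connectedComponentsWithStats(k.astype(np.uint8)); k=l==1+np.argmax(st[1:,4])
    cnt=cv2.findContours(k.astype(np.uint8),cv2.RETR_EXTERNAL,cv2.CHAIN_APPROX_NONE)[0]
    m=np.zeros(k.shape,np.uint8); cv2.drawContours(m,cnt,-1,1,-1); return m.astype(float)
def px(c,x0,y0,u,v): return world(c,[(x0+(u+.5)/4-.5,y0+(v+.5)/4-.5)],z=.055)[0,:2]
g={"long":px(t,80,110,443,485),"square":px(t,80,110,307,554),"round":px(s,290,80,221,515)}
print(g)
out=t["img"].copy(); outs=s["img"].copy()
for n,parts,hy in(("long",LO,1),("square",SQ,1),("round",RO,0)):
    r={"long":.053,"square":.043,"round":.034}[n]
    mt=wm(t,g[n],r,0); ms=wm(s,g[n],r,1)
    out[mt>0,2]=255; outs[ms>0,2]=255
    vv=[]
    if n!="round": vv.append(("top",[(t,mt,1)]))
    vv.append(("scene",[(s,ms,1)]))
    for nm,v in vv:
        p,e=fit(v,parts,(*g[n],np.radians(35)),hy); print(n,nm,p[:2].round(4),np.degrees(p[2]).round(1),round(e,3))
cv2.imwrite("pics/m.png",np.hstack([cv2.resize(out[180:290,110:250],None,fx=2.8,fy=2.8),cv2.resize(outs[140:250,320:460],None,fx=2.8,fy=2.8)]))
```

```text
{'long': array([0.50538699, 0.20826919]), 'square': array([0.47080142, 0.27814858]), 'round': array([0.54093508, 0.13138205])}
long top [0.5065 0.2097] 40.0 0.028
long scene [0.5049 0.2107] 40.1 0.135
square top [0.4715 0.2806] 40.0 0.035
square scene [0.4668 0.2787] 50.8 0.134
round scene [0.5368 0.1325] 0.0 0.08
```

View pics/m.png

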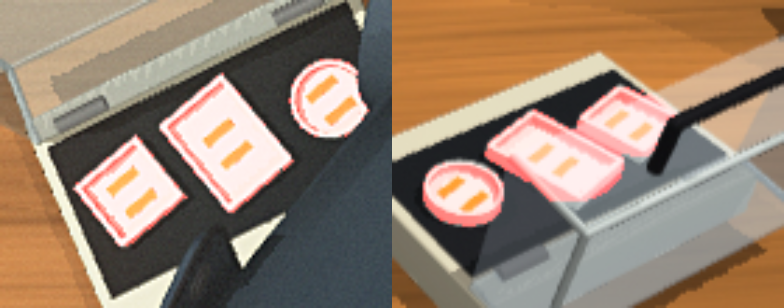

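Run:
```python
from fit import *
t=load("top1.npz"); t0=load("top0.npz"); s=load("scene1.npz")
RO=[cyl(.0295,.045,.058)]
for c,b,thr,xm in((t,(209,195,237,232),110,236),(t0,(209,195,250,234),100,999)):
    g=c["img"].astype(int).mean(2); k=np.zeros(g.shape,np.uint8); k[b[1]:b[3],b[0]:b[2]]=g[b[1]:b[3],b[0]:b[2]]>thr
    n,l,st,_=cv2.connectedComponentsWithStats(k); k=(l==1+np.argmax(st[1:,4])).astype(np.uint8)
    cnt=cv2.findContours(k,cv2.RETR_EXTERNAL,cv2.CHAIN_APPROX_NONE)[0]; m=np.zeros(k.shape,np.uint8); cv2.drawContours(m,[cv2.convexHull(np.vstack(cnt))],-1,1,-1)
    u=np.arange(560)[None]; v=np.arange(420)[:,None]
    # arm edge in top1: valid left of the line (238,208)->(240,222)
    valid=((u<237)|(c is t0))*np.ones((420,1))
    if c is t: valid[218:,:]*=(u+ (v[218:]-218)*1.3<237)
    p,e=fit([(c,m.astype(float),valid)],RO,(.5415,.1388,0),False); print(p.round(4),e,m.sum(),sil(c,RO,p,m.shape).sum())
    p,e=fit([(c,m.astype(float),valid)],RO,(.537,.1325,0),False); print(p.round(4),e)
```

```text
[0.538  0.1314 0.    ] 0.022496685506942993 562 668.2039215686275
[0.538  0.1313 0.    ] 0.022266415462982348
[0.5382 0.1322 0.    ] 0.05216055074067245 638 668.5176470588235
[0.538  0.1323 0.    ] 0.051472124900116795
```

Emit:
send_rows(fingers=[0.8,0.8,0.8,0.8,0.8,0.8,0.8,0.8,0.8,0.8], dp=[[0,-5,0],[1,-10,-20],[1,-15,-45],[1,-20,-70],[1,-20,-95],[1,-20,-120],[1,-20,-145],[1,-20,-170],[1,-20,-190],[1,-20,-200]], turn=[[0,0,-0.11],[0,0,-0.22],[0,0,-0.33],[0,0,-0.44],[0,0,-0.55],[0,0,-0.66],[0,0,-0.77],[0,0,-0.855],[0,0,-0.855],[0,0,-0.855]])

```text
time_s: 6.4
position: [0.5588, -0.111, 0.0938]
tcp_rot: [[-0.011, 0.409, 0.912], [0.002, 0.912, -0.409], [-1.0, -0.003, -0.011]]
force: [-0.0, -0.1, 1.0]
opening: 0.802
```

Emit:
send_rows(fingers=[0.8,0.8,0.8,0.8,0.8,0.8,0.8], dp=[[2,-2,-20],[2,-2,-40],[2,-2,-57],[2,-2,-70],[2,-2,-77],[2,-2,-80],[2,-2,-80]], turn=[[0,0,0],[0,0,0],[0,0,0],[0,0,0],[0,0,0],[0,0,0],[0,0,0]])

```text
time_s: 6.98
position: [0.5609, -0.1126, 0.0139]
tcp_rot: [[-0.011, 0.409, 0.913], [0.002, 0.913, -0.409], [-1.0, -0.003, -0.011]]
force: [-0.0, -0.5, 0.3]
opening: 0.801
```

Emit:
send_rows(fingers=[0,0,0,0,0,0,0,0], dp=[[0,0,0],[0,0,0],[0,0,0],[0,0,0],[0,0,0],[0,0,0],[0,0,0],[0,0,0]], turn=[[0,0,0],[0,0,0],[0,0,0],[0,0,0],[0,0,0],[0,0,0],[0,0,0],[0,0,0]])

```text
time_s: 7.65
position: [0.561, -0.1127, 0.0141]
tcp_rot: [[-0.011, 0.409, 0.913], [0.002, 0.913, -0.409], [-1.0, -0.003, -0.011]]
force: [-0.2, -0.3, 2.5]
opening: 0.391
```

Emit:
send_rows(fingers=[0,0,0,0,0,0,0,0,0,0], dp=[[0,0,15],[0,0,40],[0,0,75],[-10,10,110],[-25,35,140],[-40,65,150],[-55,95,150],[-65,125,150],[-75,155,150],[-80,185,150]], turn=[[0,0,0],[0,0,0],[0,0,0],[0,0,-0.06],[0,0,-0.13],[0,0,-0.2],[0,0,-0.27],[0,0,-0.34],[0,0,-0.4],[0,0,-0.45]])

```text
time_s: 8.48
position: [0.4784, 0.0736, 0.1638]
tcp_rot: [[-0.012, 0.767, 0.641], [0.007, 0.641, -0.767], [-1.0, -0.005, -0.013]]
force: [1.2, 0.6, -1.8]
opening: 0.389
```

Emit:
send_rows(fingers=[0,0,0,0,0,0,0,0], dp=[[5,30,0],[10,60,0],[16,90,0],[22,115,0],[27,132,-10],[28,136,-25],[28,136,-40],[28,136,-45]], turn=[[0,0,0],[0,0,0],[0,0,0],[0,0,0],[0,0,0],[0,0,0],[0,0,0],[0,0,0]])

```text
time_s: 9.15
position: [0.5043, 0.2098, 0.1163]
tcp_rot: [[-0.017, 0.766, 0.642], [0.006, 0.642, -0.766], [-1.0, -0.01, -0.015]]
force: [-0.9, -0.0, -2.6]
opening: 0.39
```

Run:
```python
from h import *
t=cap("top"); s=cap("scene"); np.savez("scene2.npz",**s)
st=bot.read_state(); print(st["position"],st["opening"],st["force"])
a=cv2.resize(t["img"][130:310,80:260],(400,400),interpolation=cv2.INTER_CUBIC); b=cv2.resize(s["img"][100:260,310:470],(400,400),interpolation=cv2.INTER_CUBIC)
cv2.imwrite("pics/a5.png",np.hstack([a,b]))
```

```text
[0.50479435 0.20926066 0.11725421] 0.38981890527594665 [ 0.88526501 -0.35356494 -2.13510098]
```

View pics/a5.png

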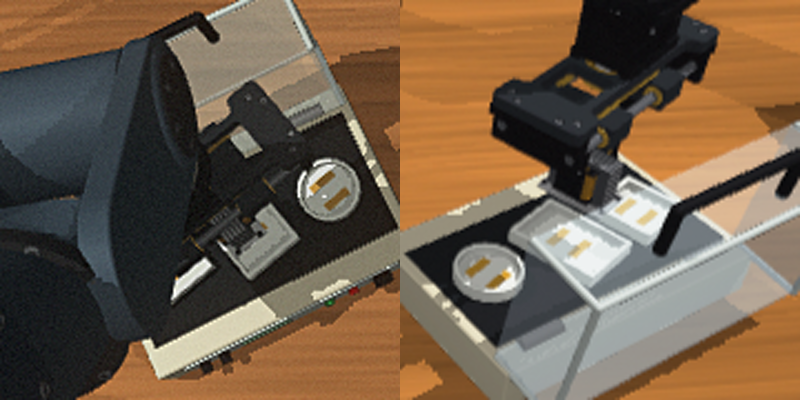

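The transformer hangs over the long nest, parallel to its walls, and the cover stays clear. Lowering.

Emit:
send_rows(fingers=[0,0,0,0,0,0,0], dp=[[2,0,-15],[2,0,-30],[2,0,-40],[2,0,-47],[2,0,-50],[2,0,-52],[2,0,-53]], turn=[[0,0,0],[0,0,0],[0,0,0],[0,0,0],[0,0,0],[0,0,0],[0,0,0]])

```text
time_s: 9.83
position: [0.5072, 0.2093, 0.0645]
tcp_rot: [[-0.015, 0.767, 0.641], [0.006, 0.641, -0.767], [-1.0, -0.008, -0.015]]
force: [-1.0, -0.2, -2.5]
opening: 0.387
```

Emit:
send_rows(fingers=[0,0,0], dp=[[0,0,-1],[0,0,-1.5],[0,0,-1.5]], turn=[[0,0,0],[0,0,0],[0,0,0]])

```text
time_s: 10.08
position: [0.5073, 0.2092, 0.0642]
tcp_rot: [[-0.015, 0.767, 0.641], [0.006, 0.641, -0.767], [-1.0, -0.008, -0.014]]
force: [-2.1, -0.8, 3.7]
opening: 0.386
```

Emit:
send_rows(fingers=[0.55,0.55,0.55,0.55,0.55,0.55,0.55,0.6,0.8,0.8], dp=[[0,0,0],[0,0,0],[0,0,0],[0,0,3],[0,0,15],[0,0,40],[0,0,70],[-5,0,100],[-15,-20,120],[-30,-50,130]], turn=[[0,0,0],[0,0,0],[0,0,0],[0,0,0],[0,0,0],[0,0,0],[0,0,0],[0,0,0],[0,0,0],[0,0,0]])

```text
time_s: 10.92
position: [0.4804, 0.1606, 0.1974]
tcp_rot: [[-0.006, 0.765, 0.644], [0.007, 0.644, -0.765], [-1.0, 0.0, -0.009]]
force: [0.9, -0.8, 1.4]
opening: 0.676
```

Run:
```python
from h import *
t=cap("top"); s=cap("scene"); np.savez("scene3.npz",**s)
st=bot.read_state(); print(st["position"],st["opening"],st["force"],st["tcp_rot"].round(3))
a=cv2.resize(t["img"][130:310,80:260],(400,400),interpolation=cv2.INTER_CUBIC); b=cv2.resize(s["img"][100:260,310:470],(400,400),interpolation=cv2.INTER_CUBIC)
cv2.imwrite("pics/a6.png",np.hstack([a,b]))
```

```text
[0.47602453 0.1570452  0.19613617] 0.743191357141361 [ 0.15774823  0.22224861 -0.03154851] [[-0.014  0.768  0.64 ]
 [ 0.005  0.64  -0.768]
 [-1.    -0.007 -0.012]]
```

View pics/a6.png

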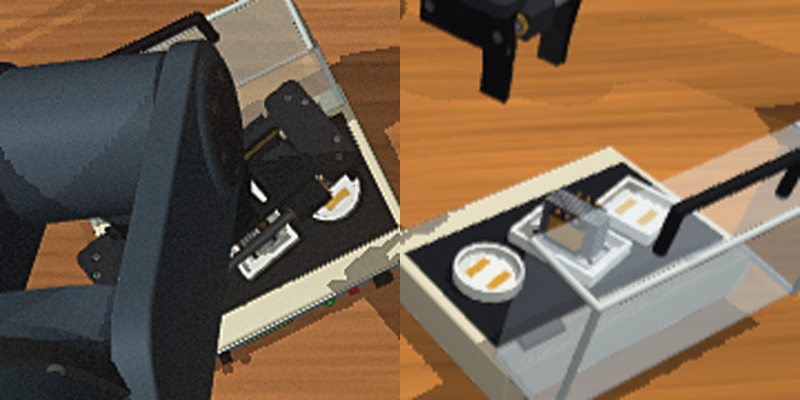

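Emit:
send_rows(fingers=[0.65,0.65,0.65,0.65,0.65,0.65,0.65,0.65,0.65,0.65], dp=[[3,-35,0],[8,-74,0],[13,-113,0],[18,-152,0],[23,-191,0],[28,-230,0],[34,-269,0],[39,-308,0],[43,-347,-10],[46,-387,-30]], turn=[[0,0,0],[0,0,-0.03],[0,0,-0.06],[0,0,-0.09],[0,0,-0.12],[0,0,-0.15],[0,0,-0.18],[0,0,-0.21],[0,0,-0.24],[0,0,-0.25]])

```text
time_s: 11.85
position: [0.524, -0.2303, 0.1689]
tcp_rot: [[-0.007, 0.904, 0.428], [0.005, 0.428, -0.904], [-1.0, -0.004, -0.007]]
force: [0.5, -0.8, -0.0]
opening: 0.651
```

Run:
```python
from h import *
st=bot.read_state(); print(st["position"],st["opening"],st["tcp_rot"].round(3)); p=st["position"]; print((np.array([.522,-.2304,.014])-p)*1000)
```

```text
[ 0.52401651 -0.23032931  0.16885557] 0.6507789601857094 [[-0.007  0.904  0.428]
 [ 0.005  0.428 -0.904]
 [-1.    -0.004 -0.007]]
[-2.01650958e+00 -7.06925814e-02 -1.54855575e+02]
```

Emit:
send_rows(fingers=[0.65,0.65,0.65,0.65,0.65,0.65,0.65,0.65,0.65], dp=[[-2,0,-30],[-2,0,-60],[-2,0,-90],[-2,0,-113],[-2,0,-130],[-2,0,-143],[-2,0,-151],[-2,0,-155],[-2,0,-155]], turn=[[0,0,0],[0,0,0],[0,0,0],[0,0,0],[0,0,0],[0,0,0],[0,0,0],[0,0,0],[0,0,0]])

```text
time_s: 12.6
position: [0.5219, -0.23, 0.0129]
tcp_rot: [[-0.008, 0.904, 0.428], [0.006, 0.428, -0.904], [-1.0, -0.004, -0.009]]
force: [-0.3, -0.0, 0.5]
opening: 0.649
```

Emit:
send_rows(fingers=[0,0,0,0,0,0,0], dp=[[0,0,0],[0,0,0],[0,0,0],[0,0,0],[0,0,0],[0,0,0],[0,0,0]], turn=[[0,0,0],[0,0,0],[0,0,0],[0,0,0],[0,0,0],[0,0,0],[0,0,0]])

```text
time_s: 13.18
position: [0.5224, -0.2303, 0.0137]
tcp_rot: [[-0.007, 0.904, 0.428], [0.005, 0.428, -0.904], [-1.0, -0.004, -0.007]]
force: [-0.9, 0.1, 4.7]
opening: 0.393
```

Emit:
send_rows(fingers=[0,0,0,0,0,0,0,0,0,0], dp=[[0,0,15],[0,0,40],[0,0,75],[0,10,110],[-5,35,135],[-10,65,140],[-15,97,140],[-20,130,140],[-20,163,140],[-20,196,140]], turn=[[0,0,0],[0,0,0],[0,0,0],[0,0,0],[0,0,0],[0,0,0],[0,0,0],[0,0,0],[0,0,0],[0,0,0]])

```text
time_s: 14.02
position: [0.5013, -0.0328, 0.1537]
tcp_rot: [[-0.007, 0.904, 0.428], [0.005, 0.428, -0.904], [-1.0, -0.004, -0.008]]
force: [0.8, -0.2, -0.6]
opening: 0.393
```

Emit:
send_rows(fingers=[0,0,0,0,0,0,0,0,0,0], dp=[[5,33,0],[10,66,0],[15,99,0],[20,130,0],[26,150,0],[32,160,-10],[35,166,-25],[35,166,-37],[35,166,-40],[35,166,-40]], turn=[[0,0,0],[0,0,0],[0,0,0],[0,0,0],[0,0,0],[0,0,0],[0,0,0],[0,0,0],[0,0,0],[0,0,0]])

```text
time_s: 14.85
position: [0.5351, 0.1325, 0.1119]
tcp_rot: [[-0.011, 0.904, 0.427], [0.005, 0.427, -0.904], [-1.0, -0.008, -0.009]]
force: [-0.5, -0.3, -0.7]
opening: 0.395
```

Run:
```python
from h import *
t=cap("top"); s=cap("scene")
st=bot.read_state(); print(st["opening"],st["force"],st["tcp_rot"].round(3)); print((np.array([.538,.132,.064])-st["position"])*1000)
a=cv2.resize(t["img"][130:310,80:260],(400,400),interpolation=cv2.INTER_CUBIC); b=cv2.resize(s["img"][100:260,310:470],(400,400),interpolation=cv2.INTER_CUBIC)
cv2.imwrite("pics/a7.png",np.hstack([a,b]))
```

```text
0.39177984692049517 [ 0.00705669  0.02689772 -1.17489224] [[-0.008  0.904  0.427]
 [ 0.005  0.427 -0.904]
 [-1.    -0.005 -0.008]]
[  1.61514479  -0.48062333 -49.46992815]
```

View pics/a7.png

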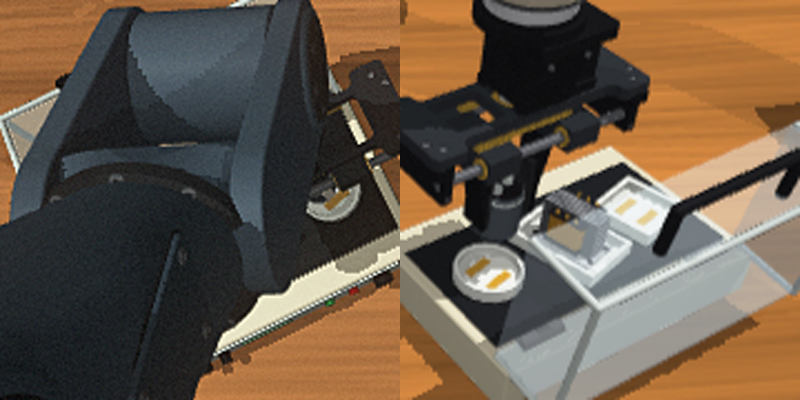

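Emit:
send_rows(fingers=[0,0,0,0,0,0,0,0], dp=[[2,0,-15],[2,0,-29],[2,0,-38],[2,0,-44],[2,0,-47],[2,0,-49],[2,0,-50.5],[2,0,-50.5]], turn=[[0,0,0],[0,0,0],[0,0,0],[0,0,0],[0,0,0],[0,0,0],[0,0,0],[0,0,0]])

```text
time_s: 15.62
position: [0.5388, 0.1325, 0.0637]
tcp_rot: [[-0.007, 0.904, 0.427], [0.005, 0.427, -0.904], [-1.0, -0.004, -0.007]]
force: [0.4, -0.2, 1.6]
opening: 0.389
```

Emit:
send_rows(fingers=[0.55,0.55,0.55,0.55,0.55,0.55,0.55,0.6,0.65,0.65], dp=[[0,0,0],[0,0,0],[0,0,0],[0,0,3],[0,0,15],[0,0,40],[0,0,70],[-5,-10,100],[-10,-40,115],[-10,-75,120]], turn=[[0,0,0],[0,0,0],[0,0,0],[0,0,0],[0,0,0],[0,0,0],[0,0,0],[0,0,0],[0,0,0],[0,0,0]])

```text
time_s: 16.45
position: [0.5296, 0.0583, 0.1871]
tcp_rot: [[-0.001, 0.903, 0.43], [0.005, 0.43, -0.903], [-1.0, 0.001, -0.005]]
force: [1.3, 0.4, -0.2]
opening: 0.63
```

Emit:
send_rows(fingers=[0.65,0.65,0.65,0.65,0.65,0.65,0.65,0.65,0.65,0.65], dp=[[10,-38,0],[20,-76,0],[30,-114,0],[40,-152,0],[50,-190,0],[60,-228,0],[70,-266,0],[80,-304,0],[88,-342,0],[96,-375,-5]], turn=[[0,0,-0.01],[0,0,-0.02],[0,0,-0.03],[0,0,-0.04],[0,0,-0.05],[0,0,-0.06],[0,0,-0.07],[0,0,-0.08],[0,0,-0.08],[0,0,-0.08]])

```text
time_s: 17.28
position: [0.6262, -0.32, 0.1833]
tcp_rot: [[0.001, 0.934, 0.356], [0.003, 0.356, -0.934], [-1.0, 0.002, -0.002]]
force: [0.5, -0.1, 1.5]
opening: 0.652
```

Run:
```python
from h import *
t=cap("top"); s=cap("scene"); np.savez("top4.npz",**t); np.savez("scene4.npz",**s)
st=bot.read_state(); R=st["tcp_rot"]; print(st["opening"],st["position"],np.degrees(np.arctan2(R[1,2],R[0,2]))); print((np.array([.6221,-.3263,.014])-st["position"])*1000)
a=cv2.resize(t["img"][110:310,80:280],(400,400),interpolation=cv2.INTER_CUBIC); b=cv2.resize(s["img"][100:260,310:470],(400,400),interpolation=cv2.INTER_CUBIC)
cv2.imwrite("pics/a8.png",np.hstack([a,b])); cv2.imwrite("pics/s4.png",s["img"])
```

```text
0.651743244545987 [ 0.6259596  -0.32324615  0.18136835] -69.39783036518827
[  -3.85960403   -3.05385468 -167.3683525 ]
```

View pics/a8.png

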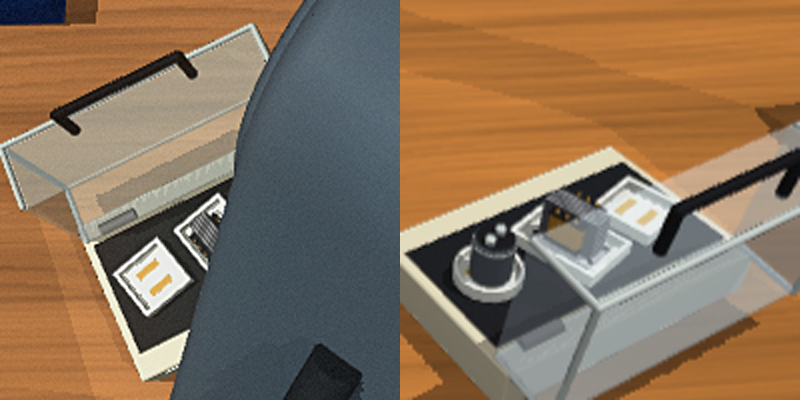

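View pics/s4.png

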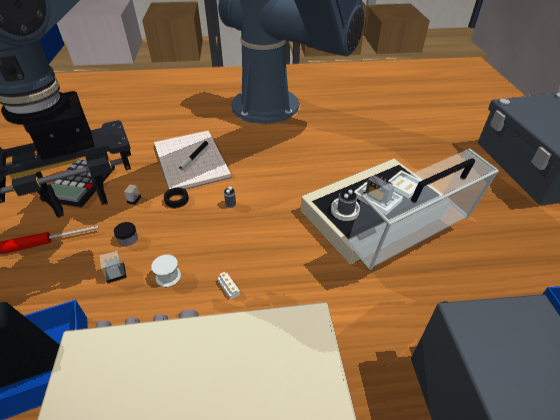

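Run:
```python
from h import *
c=np.array([.6221,-.3263]); yaw=np.radians(-69.4); j=np.array([np.cos(yaw),np.sin(yaw)]); n=np.array([-j[1],j[0]])
for f in("top0.npz","scene0.npz"):
    P=cloud(load(f)).reshape(-1,3); m=(P[:,2]>.055)&(P[:,2]<.4); Q=P[m]; d=Q[:,:2]-c; a=d@j; b=d@n
    k=(abs(a)<.15)&(abs(b)<.12); print(f,k.sum()); 
    if k.sum():
        e=np.hypot(np.maximum(abs(a)-.095,0),np.maximum(abs(b)-.0375,0))*1000; i=np.argsort(np.where(k,e,1e9))[:40:8]; print(np.c_[a[i],b[i],Q[i],e[i]].round(3))
```

```text
top0.npz 86
[[ 0.105  0.07   0.725 -0.4    0.061 34.024]
 [ 0.074  0.073  0.716 -0.37   0.057 35.032]
 [ 0.065  0.074  0.714 -0.362  0.057 36.073]
 [ 0.068  0.075  0.716 -0.364  0.058 37.247]
 [ 0.067  0.076  0.717 -0.362  0.056 38.38 ]]
scene0.npz 42
[[ 0.093  0.073  0.723 -0.388  0.055 35.693]
 [ 0.07   0.076  0.718 -0.366  0.055 38.337]
 [ 0.061  0.079  0.717 -0.356  0.056 41.282]
 [ 0.129  0.072  0.735 -0.422  0.056 48.938]
 [ 0.063  0.092  0.73  -0.353  0.055 54.617]]
```

Over 34 mm clear of the bin, so the gripper has room. Descending onto the relay.

Emit:
send_rows(fingers=[0.65,0.65,0.65,0.65,0.65,0.65,0.65,0.65,0.65,0.65], dp=[[-4,-3,-15],[-4,-3,-45],[-4,-3,-75],[-4,-3,-103],[-4,-3,-125],[-4,-3,-142],[-4,-3,-155],[-4,-3,-163],[-4,-3,-167],[-4,-3,-167]], turn=[[0,0,0],[0,0,0],[0,0,0],[0,0,0],[0,0,0],[0,0,0],[0,0,0],[0,0,0],[0,0,0],[0,0,0]])

```text
time_s: 18.22
position: [0.6219, -0.3258, 0.014]
tcp_rot: [[0.0, 0.936, 0.352], [0.002, 0.352, -0.936], [-1.0, 0.001, -0.002]]
force: [0.2, 0.0, 0.1]
opening: 0.652
```

Emit:
send_rows(fingers=[0,0,0,0,0,0,0], dp=[[0,0,0],[0,0,0],[0,0,0],[0,0,0],[0,0,0],[0,0,0],[0,0,0]], turn=[[0,0,0],[0,0,0],[0,0,0],[0,0,0],[0,0,0],[0,0,0],[0,0,0]])

```text
time_s: 18.8
position: [0.6224, -0.3263, 0.0149]
tcp_rot: [[0.002, 0.936, 0.352], [0.001, 0.352, -0.936], [-1.0, 0.002, -0.0]]
force: [0.5, -0.5, 4.1]
opening: 0.393
```

Emit:
send_rows(fingers=[0,0,0,0,0,0,0,0,0,0], dp=[[0,0,15],[0,0,40],[0,0,75],[-5,10,110],[-20,35,140],[-35,67,150],[-50,100,150],[-65,133,150],[-80,166,150],[-95,199,150]], turn=[[0,0,0],[0,0,0],[0,0,0],[0,0,0],[0,0,0],[0,0,0],[0,0,0],[0,0,0],[0,0,0],[0,0,0]])

```text
time_s: 19.63
position: [0.5261, -0.1257, 0.1658]
tcp_rot: [[0.002, 0.936, 0.352], [0.001, 0.352, -0.936], [-1.0, 0.002, -0.0]]
force: [0.4, 0.7, -2.2]
opening: 0.39
```

Emit:
send_rows(fingers=[0,0,0,0,0,0,0,0,0,0], dp=[[-12,34,0],[-24,68,0],[-36,102,0],[-48,136,0],[-56,172,0],[-62,208,0],[-66,244,0],[-66,280,0],[-64,316,0],[-62,350,0]], turn=[[0,0,0.03],[0,0,0.06],[0,0,0.1],[0,0,0.14],[0,0,0.18],[0,0,0.22],[0,0,0.26],[0,0,0.3],[0,0,0.32],[0,0,0.34]])

```text
time_s: 20.47
position: [0.4634, 0.2263, 0.1665]
tcp_rot: [[0.002, 0.764, 0.645], [0.002, 0.645, -0.764], [-1.0, 0.002, -0.0]]
force: [0.9, -0.5, -1.3]
opening: 0.392
```

Run:
```python
from h import *
st=bot.read_state(); R=st["tcp_rot"]; print(st["opening"],st["force"],st["position"],np.degrees(np.arctan2(R[1,2],R[0,2])),R.round(3)); print((np.array([.4715,.2806,.115])-st["position"])*1000)
```

```text
0.39246747433740914 [ 0.92684253 -0.53283033 -1.29955327] [0.46336285 0.22625341 0.1665168 ] -49.84821392358355 [[ 0.002  0.764  0.645]
 [ 0.002  0.645 -0.764]
 [-1.     0.002 -0.   ]]
[  8.13715253  54.34658917 -51.51679891]
```

Emit:
send_rows(fingers=[0,0,0,0,0,0], dp=[[3,20,0],[6,40,0],[8,54,-10],[8,54,-30],[8,54,-50],[8,54,-52]], turn=[[0,0,0],[0,0,0],[0,0,0],[0,0,0],[0,0,0],[0,0,0]])

```text
time_s: 20.97
position: [0.4685, 0.2793, 0.1113]
tcp_rot: [[-0.005, 0.764, 0.645], [-0.001, 0.645, -0.764], [-1.0, -0.005, -0.003]]
force: [-1.6, 0.9, -0.7]
opening: 0.393
```

Run:
```python
from h import *
t=cap("top"); s=cap("scene")
st=bot.read_state(); print(st["opening"],st["force"],st["tcp_rot"].round(3)); print((np.array([.4715,.2806,.064])-st["position"])*1000)
a=cv2.resize(t["img"][110:310,80:280],(400,400),interpolation=cv2.INTER_CUBIC); b=cv2.resize(s["img"][100:260,310:470],(400,400),interpolation=cv2.INTER_CUBIC)
cv2.imwrite("pics/a9.png",np.hstack([a,b]))
```

```text
0.3922317387157415 [-0.11034229  0.55313222 -0.30260056] [[-0.002  0.765  0.644]
 [ 0.001  0.644 -0.765]
 [-1.    -0.001 -0.001]]
[  1.16216143   0.98688905 -49.52958563]
```

View pics/a9.png

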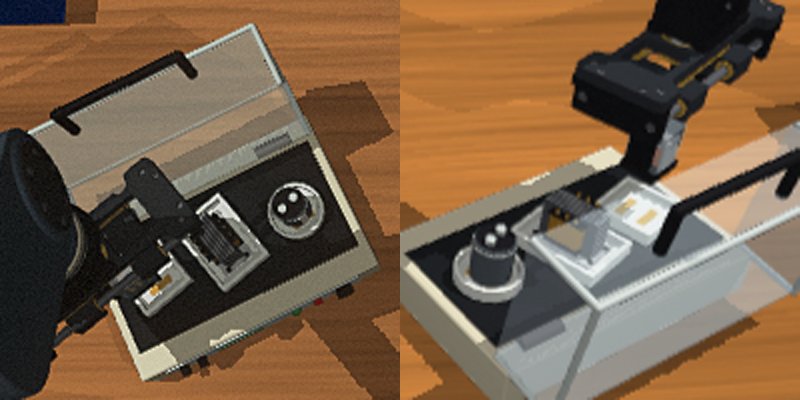

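Emit:
send_rows(fingers=[0,0,0,0,0,0,0,0], dp=[[1,1,-15],[1,1,-29],[1,1,-37],[1,1,-43],[1,1,-46],[1,1,-48],[1,1,-49.5],[1,1,-49.5]], turn=[[0,0,0],[0,0,0],[0,0,0],[0,0,0],[0,0,0],[0,0,0],[0,0,0],[0,0,0]])

```text
time_s: 21.73
position: [0.4718, 0.2807, 0.0649]
tcp_rot: [[-0.0, 0.765, 0.645], [0.001, 0.645, -0.765], [-1.0, 0.0, -0.001]]
force: [-1.3, -0.6, 2.5]
opening: 0.393
```

Contact (2.5 N up) at the expected height. Release, rise and back off.

Emit:
send_rows(fingers=[0.55,0.55,0.55,0.55,0.55,0.55,0.55,0.55,0.55,0.55], dp=[[0,0,0],[0,0,0],[0,0,0],[0,0,3],[0,0,15],[0,0,40],[0,0,75],[0,0,110],[-5,35,140],[-10,70,160]], turn=[[0,0,0],[0,0,0],[0,0,0],[0,0,0],[0,0,0],[0,0,0],[0,0,0],[0,0,0],[0,0,0],[0,0,0]])

```text
time_s: 22.57
position: [0.4634, 0.3471, 0.2263]
tcp_rot: [[0.003, 0.767, 0.641], [0.002, 0.641, -0.767], [-1.0, 0.003, 0.0]]
force: [0.4, 0.4, 0.2]
opening: 0.547
```

Emit:
send_rows(fingers=[0.3,0.3,0.3,0.3,0.3], dp=[[-20,35,5],[-40,70,10],[-60,105,20],[-80,140,30],[-80,140,30]], turn=[[0,0,0],[0,0,0],[0,0,0],[0,0,0],[0,0,0]])

```text
time_s: 22.98
position: [0.3799, 0.4939, 0.2589]
tcp_rot: [[0.005, 0.763, 0.647], [0.009, 0.647, -0.763], [-1.0, 0.01, -0.004]]
force: [0.9, 0.5, -0.0]
opening: 0.323
```

Run:
```python
from fit import *
t=cap("top"); s=cap("scene"); np.savez("top5.npz",**t); np.savez("scene5.npz",**s)
st=bot.read_state(); R=st["tcp_rot"]; print(st["position"],np.degrees(np.arctan2(R[1,2],R[0,2])),st["joint_positions"])
a=cv2.resize(t["img"][110:310,80:280],(400,400),interpolation=cv2.INTER_CUBIC); b=cv2.resize(s["img"][100:260,310:470],(400,400),interpolation=cv2.INTER_CUBIC)
cv2.imwrite("pics/a10.png",np.hstack([a,b]))
z=.064
for n,parts,xy,yw in(("cap",[cyl(.0175,z,.09)],(.538,.132),None),("trans",[box(.052,.02,z,.09),box(.032,.034,z,.0845)],(.5065,.2097),40),("relay",[box(.034,.034,z,.095)],(.4715,.2806),40)):
    P=cloud(t); m=((P[...,2]>z)&(P[...,2]<.11)&(np.hypot(P[...,0]-xy[0],P[...,1]-xy[1])<.045)).astype(float)
    p,e=fit([(t,m,1)],parts,(*xy,np.radians(yw or 0)),yw is not None); top=P[...,2][m>0]
    print(n,p[:2].round(4),np.degrees(p[2]).round(1),round(e,3),"off mm",((p[:2]-xy)*1000).round(1),np.percentile(top,[50,90]).round(4))
```

```text
[0.38228961 0.48835466 0.25683715] -49.88717896100557 [ 4.16645377e+01  2.77268746e+01  8.07552077e+01 -6.11424107e-02
  7.12676909e+01  9.15711137e+01]
cap [0.5378 0.1325] 0.0 0.056 off mm [-0.2  0.5] [0.0915 0.0948]
trans [0.5059 0.2097] 40.2 0.069 off mm [-0.6  0. ] [0.0898 0.0927]
relay [0.4705 0.2803] 38.6 0.084 off mm [-1.  -0.3] [0.0952 0.0977]
```

View pics/a10.png

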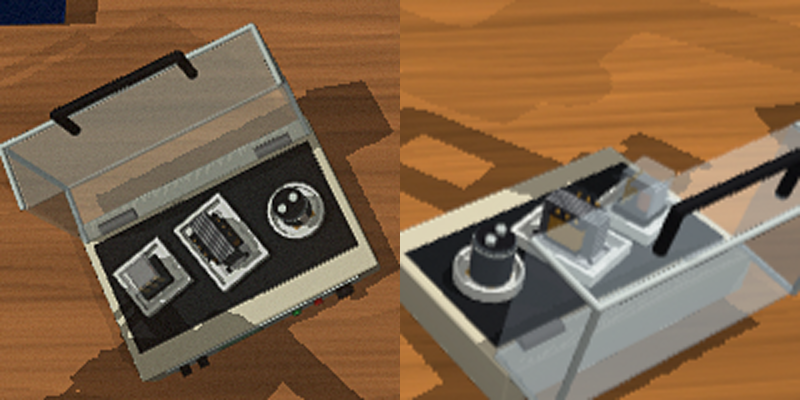

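Emit:
send_rows(fingers=[0.3,0.3,0.3,0.3,0.3,0.3,0.3,0.3,0.3,0.3], dp=[[15,-10,25],[35,-30,43],[60,-55,43],[90,-80,43],[120,-105,43],[150,-130,43],[180,-160,43],[205,-185,43],[228,-208,43],[244,-222,43]], turn=[[0,0,0.12],[0,0,0.24],[0,0,0.36],[0,0,0.48],[0,0,0.6],[0,0,0.72],[0,0,0.84],[0,0,0.96],[0,0,1.08],[0,0,1.2]])

```text
time_s: 23.92
position: [0.6287, 0.2606, 0.2988]
tcp_rot: [[-0.002, -0.324, 0.946], [0.002, 0.946, 0.324], [-1.0, 0.003, -0.001]]
force: [0.2, 1.3, 1.0]
opening: 0.3
```

Run:
```python
from h import *
st=bot.read_state(); R=st["tcp_rot"]; print(st["opening"],st["force"],np.degrees(np.arctan2(R[1,2],R[0,2]))); print((np.array([.6264,.2661,.1879])-st["position"])*1000)
s=cap("scene"); crop(s,290,60,490,210,4,"pics/a11.png")
```

```text
0.29993451793800907 [0.22225695 1.29221344 1.00157427] 18.89091265199755
[  -2.26586965    5.51000173 -110.92270495]
```

View pics/a11.png

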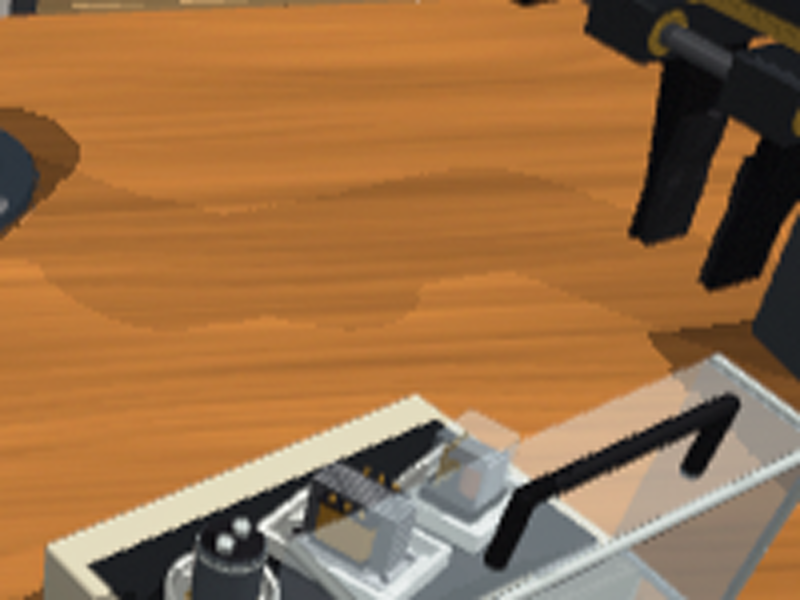

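Emit:
send_rows(fingers=[0.3,0.3,0.3,0.3,0.3,0.3,0.3,0.3,0.3], dp=[[-2,5,-10],[-2,5,-30],[-2,5,-50],[-2,5,-70],[-2,5,-85],[-2,5,-97],[-2,5,-106],[-2,5,-110],[-2,5,-110]], turn=[[0,0,0.06],[0,0,0.11],[0,0,0.11],[0,0,0.11],[0,0,0.11],[0,0,0.11],[0,0,0.11],[0,0,0.11],[0,0,0.11]])

```text
time_s: 24.72
position: [0.6292, 0.2625, 0.1876]
tcp_rot: [[-0.0, -0.427, 0.904], [-0.0, 0.904, 0.427], [-1.0, 0.0, -0.0]]
force: [-0.6, 0.3, 0.2]
opening: 0.3
```

Emit:
send_rows(fingers=[0,0,0,0,0,0], dp=[[0,0,0],[0,0,0],[0,0,0],[0,0,0],[0,0,0],[0,0,0]], turn=[[0,0,0],[0,0,0],[0,0,0],[0,0,0],[0,0,0],[0,0,0]])

```text
time_s: 25.22
position: [0.6293, 0.2625, 0.1884]
tcp_rot: [[0.0, -0.427, 0.904], [-0.0, 0.904, 0.427], [-1.0, -0.0, 0.0]]
force: [-0.9, -1.3, 2.1]
opening: 0.1
```

Run:
```python
import numpy as np
f=lambda a:np.array([-168*np.cos(a)+50*np.sin(a),50*np.cos(a)+168*np.sin(a)])
def tab(a0,a1,n):
    print([np.round([d[0]*.9045,d[0]*.4265,d[1]]).astype(int).tolist() for a in np.linspace(a0,a1,n+1)[1:] for d in [f(a)-f(a0)]])
tab(1.68,.9,10);tab(.9,.3,9);tab(.3,0,7)
```

```text
[[-12, -5, 5], [-23, -11, 9], [-36, -17, 11], [-48, -23, 13], [-60, -28, 14], [-73, -34, 13], [-85, -40, 12], [-97, -46, 9], [-109, -51, 6], [-121, -57, 1]]
[[-10, -5, -5], [-19, -9, -10], [-28, -13, -16], [-37, -17, -23], [-45, -21, -30], [-53, -25, -38], [-60, -28, -47], [-67, -31, -56], [-73, -34, -65]]
[[-4, -2, -6], [-7, -3, -13], [-10, -5, -19], [-13, -6, -26], [-16, -7, -33], [-18, -9, -40], [-20, -10, -47]]
```

Emit:
send_rows(fingers=[0,0,0,0,0,0,0,0,0,0], dp=[[-12,-5,5],[-23,-11,9],[-36,-17,11],[-48,-23,13],[-60,-28,14],[-73,-34,13],[-85,-40,12],[-97,-46,9],[-109,-51,6],[-121,-57,1]], turn=[[0,0,0],[0,0,0],[0,0,0],[0,0,0],[0,0,0],[0,0,0],[0,0,0],[0,0,0],[0,0,0],[0,0,0]])

```text
time_s: 26.05
position: [0.5122, 0.2066, 0.1922]
tcp_rot: [[0.012, -0.427, 0.904], [0.003, 0.904, 0.427], [-1.0, -0.002, 0.012]]
force: [2.8, 1.5, 4.3]
opening: 0.105
```

```bash
cat > ang.py <<'E'
from h import *
from scipy.optimize import least_squares
f=lambda a:np.array([-168*np.cos(a)+50*np.sin(a),50*np.cos(a)+168*np.sin(a)])/1000
u=np.array([.9045,.4265])
g0=np.array([.4188,.1672])@u; z0=.0914; r0=f(.09)
H=np.array([g0-r0[0],z0-r0[1]])
p=bot.read_state()["position"]; q=np.array([p[:2]@u,p[2]])-H
print("a",np.arctan2(q[1],-q[0])-np.arctan2(50,168),"r",np.hypot(*q)*1000, "pos",p, bot.read_state()["force"])
a=np.arctan2(q[1],-q[0])-np.arctan2(50,168)
import sys
for b in np.linspace(a,float(sys.argv[1]),int(sys.argv[2])+1)[1:]:
    d=(f(b)-q)*1000; print(round(b,2),np.round([d[0]*u[0],d[0]*u[1],d[1]]).astype(int).tolist(),end=" ")
E
python3 ang.py .3 10
```

```text
a 0.9257316746973502 r 176.73052970203105 pos [0.51218395 0.20658809 0.19216472] [2.82299764 1.53272892 4.30157306]
0.86 [-9, -4, -5] 0.8 [-18, -8, -10] 0.74 [-26, -12, -16] 0.68 [-35, -16, -22] 0.61 [-43, -20, -28] 0.55 [-50, -24, -35] 0.49 [-57, -27, -43] 0.43 [-64, -30, -51] 0.36 [-70, -33, -59] 0.3 [-76, -36, -68]
```

Emit:
send_rows(fingers=[0,0,0,0,0,0,0,0,0,0], dp=[[-9,-4,-5],[-18,-8,-10],[-26,-12,-16],[-35,-16,-22],[-43,-20,-28],[-50,-24,-35],[-57,-27,-43],[-64,-30,-51],[-70,-33,-59],[-76,-36,-68]], turn=[[0,0,0],[0,0,0],[0,0,0],[0,0,0],[0,0,0],[0,0,0],[0,0,0],[0,0,0],[0,0,0],[0,0,0]])

```text
time_s: 26.88
position: [0.438, 0.1711, 0.1251]
tcp_rot: [[0.017, -0.427, 0.904], [0.004, 0.904, 0.427], [-1.0, -0.003, 0.017]]
force: [0.7, 1.6, 3.5]
opening: 0.101
```

```bash
python3 ang.py 0 8
```

```text
a 0.31176260033885594 r 174.3990442855924 pos [0.43797969 0.17105046 0.1251246 ] [0.68748941 1.61608607 3.48803878]
0.27 [-4, -2, -5] 0.23 [-7, -3, -11] 0.19 [-10, -5, -17] 0.16 [-13, -6, -23] 0.12 [-16, -7, -29] 0.08 [-18, -8, -36] 0.04 [-20, -9, -42] 0.0 [-22, -10, -49]
```

Emit:
send_rows(fingers=[0,0,0,0,0,0,0,0], dp=[[-4,-2,-5],[-7,-3,-11],[-10,-5,-17],[-13,-6,-23],[-16,-7,-29],[-18,-8,-36],[-20,-9,-42],[-21,-10,-46]], turn=[[0,0,0],[0,0,0],[0,0,0],[0,0,0],[0,0,0],[0,0,0],[0,0,0],[0,0,0]])

```text
time_s: 27.55
position: [0.4177, 0.1613, 0.0784]
tcp_rot: [[0.019, -0.426, 0.905], [0.005, 0.905, 0.426], [-1.0, -0.003, 0.019]]
force: [3.1, 6.1, 1.1]
opening: 0.099
```

```bash
python3 ang.py -0.02 4
```

```text
a 0.013005429400855473 r 174.2786450876511 pos [0.41766182 0.16128801 0.07838451] [3.08348243 6.06103701 1.05546982]
0.0 [-1, -1, -1] -0.0 [-2, -1, -2] -0.01 [-2, -1, -4] -0.02 [-2, -1, -5]
```

Close to shut. Pressing gently down until the force shows the stop.

Emit:
send_rows(fingers=[0,0,0], dp=[[-1,0,-2],[-1,0,-4],[-1,0,-4]], turn=[[0,0,0],[0,0,0],[0,0,0]])

```text
time_s: 27.8
position: [0.4164, 0.1609, 0.0739]
tcp_rot: [[0.018, -0.426, 0.904], [0.004, 0.905, 0.426], [-1.0, -0.004, 0.018]]
force: [2.3, 0.3, -2.0]
opening: 0.098
```

Emit:
send_rows(fingers=[0,0,0], dp=[[0,0,-2],[0,0,-4],[0,0,-4]], turn=[[0,0,0],[0,0,0],[0,0,0]])

```text
time_s: 28.05
position: [0.4165, 0.1608, 0.0719]
tcp_rot: [[0.019, -0.427, 0.904], [0.004, 0.904, 0.427], [-1.0, -0.004, 0.019]]
force: [-1.1, -1.1, 25.5]
opening: 0.098
```

```bash
python3 ang.py -0.02 1
python3 - <<'E'
from h import *
s=cap("scene"); crop(s,290,110,470,260,4,"pics/a12.png")
t=cap("top"); crop(t,90,150,290,310,4,"pics/a13.png")
E
```

```text
a -0.024561283699887082 r 173.70765533891466 pos [0.41648762 0.16077684 0.07194975] [-1.0621411  -1.11469052 25.53500684]
-0.02 [-1, -1, 1]
```

View pics/a12.png

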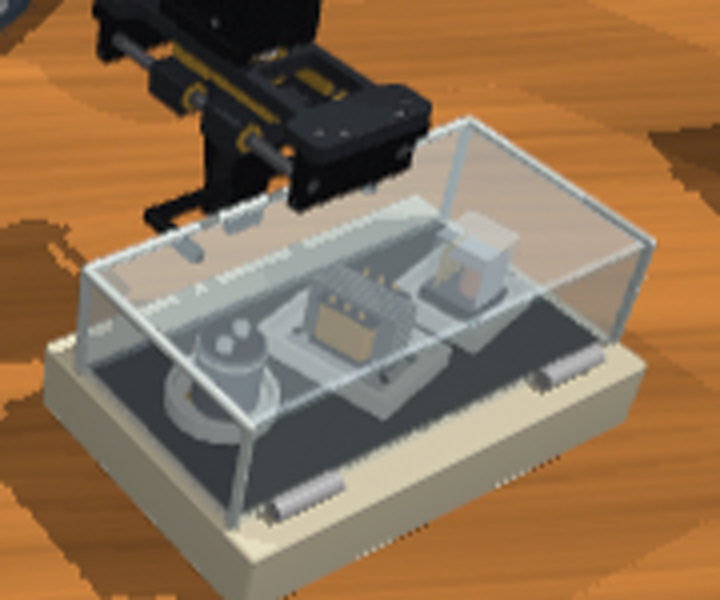

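Emit:
send_rows(fingers=[0.28,0.28,0.28,0.28,0.28,0.28,0.28,0.28,0.28,0.28], dp=[[0,0,0],[0,0,0],[0,0,0],[0,0,0],[0,0,10],[0,0,30],[0,0,60],[0,0,90],[0,0,120],[0,0,140]], turn=[[0,0,0],[0,0,0],[0,0,0],[0,0,0],[0,0,0],[0,0,0],[0,0,0],[0,0,0],[0,0,0],[0,0,0]])

```text
time_s: 28.98
position: [0.4163, 0.1608, 0.2137]
tcp_rot: [[0.019, -0.427, 0.904], [0.004, 0.904, 0.427], [-1.0, -0.004, 0.019]]
force: [-0.0, 0.4, 0.1]
opening: 0.283
```

Emit:
send_rows(fingers=[0.28,0.28,0.28,0.28,0.28,0.28,0.28,0.28,0.28,0.28], dp=[[-5,35,5],[-10,75,10],[-20,115,15],[-30,155,20],[-40,195,20],[-55,235,20],[-70,270,20],[-85,300,20],[-90,320,20],[-90,320,20]], turn=[[0,0,0],[0,0,0],[0,0,0],[0,0,0],[0,0,0],[0,0,0],[0,0,0],[0,0,0],[0,0,0],[0,0,0]])

```text
time_s: 29.82
position: [0.3241, 0.484, 0.2324]
tcp_rot: [[0.018, -0.431, 0.902], [0.005, 0.902, 0.431], [-1.0, -0.003, 0.018]]
force: [0.4, -0.3, -0.5]
opening: 0.283
```

Run:
```python
from fit import *
t=cap("top"); s=cap("scene"); np.savez("top6.npz",**t); np.savez("scene6.npz",**s)
print(bot.read_state()["position"],bot.read_state()["force"],bot.read_state()["time_s"])
a=cv2.resize(t["img"][150:310,90:290],(500,400),interpolation=cv2.INTER_CUBIC); b=cv2.resize(s["img"][110:270,290:410+60],(450,400),interpolation=cv2.INTER_CUBIC)
cv2.imwrite("pics/a14.png",cv2.resize(np.hstack([a,b]),(800,337))); cv2.imwrite("pics/s6.png",s["img"])
crop(s,290,110,470,260,4,"pics/a15.png"); crop(t,90,150,290,310,4,"pics/a16.png")
z=.012
for n,parts,xy,yw,hy in(("slim",[cyl(.012,z,.040)],(.4449,-.108),0,False),("srel",[box(.028,.020,z,.036)],(.4113,-.3292),-.27,True)):
    p,e=fit([(t,hmask(t,z,xy,.06),1),(s,hmask(s,z,xy,.06),1)],parts,(*xy,yw),hy); print(n,p.round(4),e)
```

```text
[0.32525408 0.48032123 0.23233708] [ 0.0277499  -0.31713235 -0.70266641] 29.9167
slim [ 0.4453 -0.1081  0.    ] 0.2062622661553143
srel [ 0.4112 -0.3293 -0.2366] 0.28890057478292774
```

View pics/a15.png

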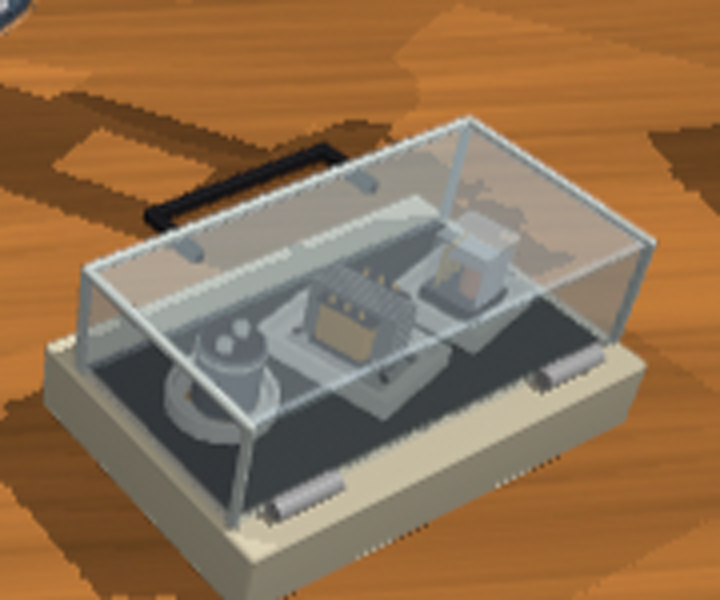

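View pics/a16.png

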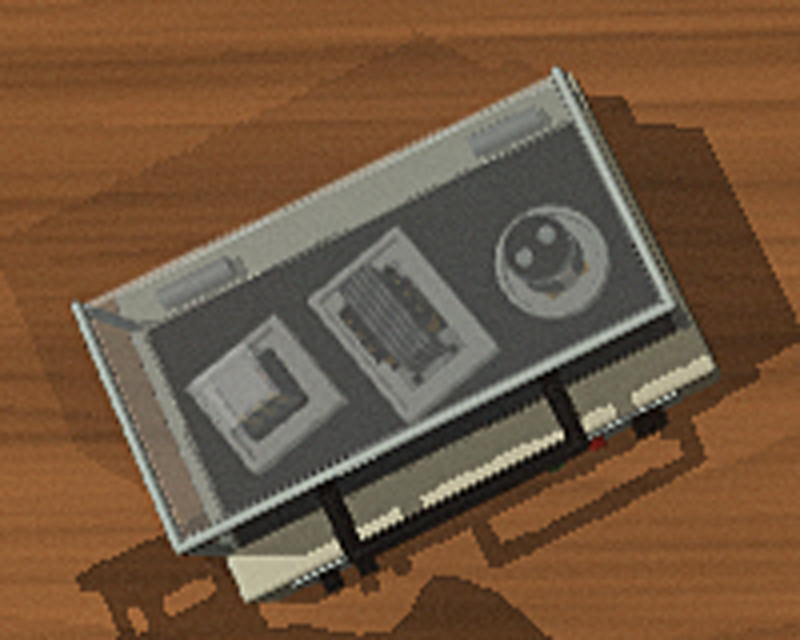

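View pics/s6.png

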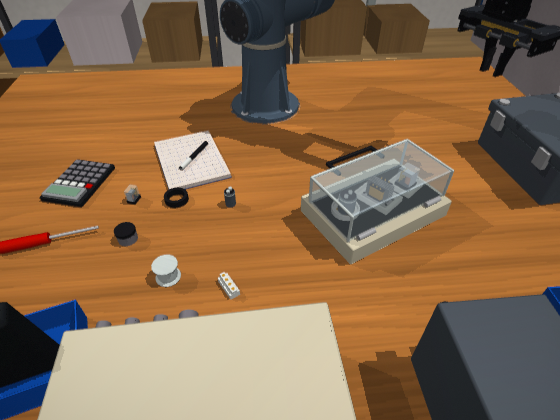

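Run:
```python
from h import *
t=load("top6.npz"); s=load("scene6.npz")
def P3(c):
    R=np.diag([1,-1,-1.])@c["orientation"].T; return c["mtx"]@np.hstack([R,(-R@c["origin"])[:,None]])
o=lambda L,x,y:np.array([(x+(u+.5)/4-.5,y+(v+.5)/4-.5) for u,v in L])
T=o([(178,550),(672,302),(78,308),(558,72),(360,572),(587,458)],90,150); S=o([(470,118),(88,268),(652,240),(252,425),(330,150),(150,215)],290,110)
X=cv2.triangulatePoints(P3(t),P3(s),T.T,S.T); X=(X[:3]/X[3]).T; print(X.round(4))
print("tilt",(X[:2,2].mean()-X[2:4,2].mean())/.13)
```

```text
[[0.3908 0.299  0.1135]
 [0.5052 0.0631 0.1148]
 [0.5085 0.3546 0.1133]
 [0.6218 0.1197 0.1134]
 [0.3802 0.2212 0.089 ]
 [0.433  0.1085 0.0904]]
tilt 0.006188124090417455
```

```bash
python3 -c "
from rig import bot
print(bot.hand_in()); print(bot.read_state()['time_s'])"
```

```text
the job is handed in; nothing more can be done
None
the job is handed in; nothing more can be done
```

The station is loaded and the cover is closed. I handed the job in at about 30 s of the 131 s allowed; it gave no verdict.

I gripped the handle and swung the cover up to about 1.68 rad. Then I placed the transformer, the thick capacitor and the large relay in their nests and lowered the cover until it met its stop, at about 25 N.

- **Parts, before closing:** each measured within about 1 mm of its measured nest centre. Top-of-part heights and the upward force at release fit parts resting on the nest floors. I did not measure their tilt; they looked upright in the pictures, including through the closed cover.
- **Cover:** its corners give a tilt of about 0.006 rad, against the 0.05 limit. The handle measured 89–90 mm above the table instead of 95 mm. I put that down to picking its ends by eye in the images, as the corner heights and the stop both say closed.
- **Look-alikes:** the slim capacitor and the small relay stand within 1 mm of where they started.
- **Arm:** it was clear of everything at hand-in, with a force reading under 1 N.

No check failed. The only disagreement was on the nests: the scene camera, looking partly through the cover, put the square nest about 5 mm and 11° off the top camera's fit. I used the top camera, and the relay fitted.

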